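# Snap the readout board onto its barbed standoffs

## Robot

A 6-joint arm with a two-finger parallel gripper is mounted at the origin on the work surface. World frame = base frame: x ahead of the robot, y to its left, z up, the work surface at z = 0. Lengths are in m, angles in rad, forces in N, time in s.
With the tool pointing down it reaches from about 0.325 to 0.775 m from the base axis. Payload 5.5 kg.
Tool frame: the origin (TCP) lies on the centre line of the jaws, within the pads' length; the fingertips stand 17 mm ahead of it and the grasp point (between the pads) lies 2 mm behind it; z points along the fingers, y is the direction in which the jaws open and shut (so a half turn about z gives the same grasp; the last joint's range is limited). The gripper opens to 88 mm and grips with 3 to 60 N. Pads are 20 mm wide; open, the fingers measure 115 mm over their backs; the gripper's body (75 mm by 178 mm) begins 61 mm behind the grasp point.
Start: joints at [1.124, 0.091, 1.231, -0, 1.82, -0.057], TCP at [0.228, 0.555, 0.24] pointing down, gripper open.
Joint ranges: [-2.87, 2.87], [-0.86, 2.18], [0.17, 2.46], [-1.51, 4.65], [0.06, 2.69], [-2.65, 2.65]. Speed limits (rad/s): [2.57, 2.57, 3.01, 3.14, 3.14, 3.14].

## Interface

Orientations are given as a rotation vector (axis times angle).
In Python, from plant import get_state, grab_frame, sign_off, look_for, place_of gives the robot as it stands.
- The arm moves only by the tool drive_tool, never from a script. Its argument "rows" is a list of rows, each an object with "claw": the closure, from 0 (fully open) to 1 (shut); "offset": the shift along the tool's x, y, z in cm, a list of three; "rot": the turn, a rotation vector about the tool's x, y, z in degrees, a list of three. In form: [{"claw": claw, "offset": [tx, ty, tz], "rot": [wx, wy, wz]}, ...]. A call has 1 to 5 rows; each row shifts and turns the pose as measured when the row begins, along the tool's axes as they then stand; what a row does not reach is not made up. A row lasts 1/12 s, in which the tool goes at most 41.7 mm and 7.16 degrees, less where a joint would pass 70% of its speed; a pose out of reach is approached as far as the arm can. A call with a gripper value outside its range is refused whole. The fingers move at their own pace and stop on an object; "grip_force" is the grip in N (left out, the last holds). Time passes only in rows, so rows that do not move let the fingers close. It gives the time, the measured TCP pose, the force and the opening at its end, in the units of the state.
- get_state(): the state, without advancing time (a new reading comes with each control period).
- grab_frame(name): name is "scene" or "top"; returns a dict with "frame" (420x560x3 uint8, blue, green, red), "K" (3x3 intrinsics, pixels), "k1" (the pictures are not rectified: a ray, as slopes to the right and down, at radius r is drawn at 1 + k1 r^2 times it, then the intrinsics apply), "rvec" (rotation vector, rad) and "tvec" (3), from world to camera coordinates, as OpenCV has them. Camera axes: x right, y down, z forward; pixel columns grow to the right and rows downward; lengths in m; the calibration is good to about 2 mm. A picture is of the moment at which its call begins. There is no depth.
- sign_off(): hands the job in, once; it reports no verdict.
Trained networks look in the newest picture that a camera, given by its name, has taken for a name from the list of things; names that differ only in an ending like _2 or _b are one class to them, and where a whole thing is asked for, a point or a joint stands for the part that bears it (a point fixed in the world has none). Each returns a list of dicts, best first, with "confidence" (0 to 1); they miss things now and then, are a little off and sometimes report something else, mostly with a low value. They report only what shows in the picture. A call takes as long as a camera call. They do not tell look-alikes from the thing itself.
- look_for(camera, target): "box" ([left, top, right, bottom] in pixels, round what is visible of it).
- place_of(camera, target): "point" ([row, column] in pixels: a listed point, or the origin of a listed thing).
The state is a dict: "clock": time; "qpos": joint angles; "joint_vel": joint speeds; "tau": joint torques, N m; "tcp_pos": TCP position; "tool_rot": TCP orientation; "ft_force": force on the tool from outside, world axes, zero at the start; "ft_torque": the same for the moment, N m; "gripper_width": finger opening in m.
Only numpy, scipy, OpenCV 4.12 (cv2) and the standard library are available. Lean on these libraries where they do the work, as an engineer would, in place of code of your own. Each camera call takes 0.05 s, during which the arm holds its last target. There are 200 camera calls.

## Task

Take the circuit board out of the tray by its yellow coil block, set its four holes over the four standoffs in the black housing with the blue connector at the housing's blue-striped end, and press it down beside the posts until all four have clicked and the barbs hold it down on the orange spring collars, then let go. Press gently: no collar may bear more than 18 N. Leave the micrometer, the mouse and the jar where they are.

Things in the scene. Friction and masses are not known exactly. Their poses are not given: they have to be found in the camera images.
- board: green circuit board 120 x 80 x 3 mm (local x, y, z), 0.1 to 0.16 kg, lying flat in the tray, component side up. Origin: centre of its underside; z up. A blue connector 9 mm tall sits at its +x end (x 47 to 59, y -16 to 16 mm). Four 10 mm square through-holes at x = +-50, y = +-30 mm. All other small parts on it are under 3 mm tall.
- coil (a point): centre of the top of the yellow coil block with a copper band that stands on the board's centre, 26 (x) x 24 (y) x 24 mm tall, top 27 mm above the board's underside. Hold the board by this block, pads on its y faces.
- housing: black open readout housing, 160 x 112 mm (x, y), fixed; its height varies by 8 mm between starts. Origin: centre of its underside, 0 to 8 mm below the bench top; z up. Floor at z = 16, rim at z = 30 mm, 4 mm thick. A blue strip marks the +x end: the board's blue connector goes there. Four ivory barbed standoffs at x = +-50, y = +-30 mm, board seats at z = 35.6 mm.
- tray: white parts tray with a blue front edge, 230 x 190 mm, 26 mm high, walls and floor 4 mm, fixed; origin: centre of its underside. The board lies on its floor.
- micrometer: loose bench micrometer on a grey stand, about 70 x 150 x 80 mm; origin: centre of its underside. To be left alone.
- mouse: loose black computer mouse, 108 x 60 x 31 mm; origin: centre of its underside. To be left alone.
- jar: loose clear jar with a blue cap, 56 mm across, 75 mm tall; origin: centre of its underside. To be left alone.
- hole0 (a point): centre of a board hole, at the underside of the board, board x = 50, y = 30 mm. It goes on seat0
- press0 (a point): centre of a round gold spot, 18 mm across, on the board's top face 22 mm inward of hole0 (board x = 28, y = 30 mm): bare board to press on with closed fingers; a push here loads mostly the post in hole0
- seat0 (a point): point on the axis of a standoff at the height of a clicked-in board's underside, housing x = 50, y = 30, z = 35.6 mm; hole0 belongs here. Round it stands a post 8 mm thick, straight up to 13 mm above this point, then tapering to 3 mm at 18 mm. Two sprung barbs, 14 mm over their noses, ramped on top, nose undersides 3 mm above this point. A board set on loosely rests on the ramps, about 6 mm above this point
- collar0: orange spring collar, 17 mm across, round the post of seat0; origin: centre of its top face, 2.9 mm above seat0 when free. The board bears on it: 2.5 N at first touch, 7 N when the barbs snap over the board, 9.3 N at its hard stop 1.6 mm below seat0. Released too early, it lifts the board again. It must never bear more than 18 N. On a gold spot one post clicks at 8 to 12 N; two going together take up to 20 N
- hole1 (a point): centre of a board hole, at the underside of the board, board x = 50, y = -30 mm. It goes on seat1
- press1 (a point): centre of a round gold spot, 18 mm across, on the board's top face 22 mm inward of hole1 (board x = 28, y = -30 mm): bare board to press on with closed fingers; a push here loads mostly the post in hole1
- seat1 (a point): point on the axis of a standoff at the height of a clicked-in board's underside, housing x = 50, y = -30, z = 35.6 mm; hole1 belongs here. Round it stands a post 8 mm thick, straight up to 13 mm above this point, then tapering to 3 mm at 18 mm. Two sprung barbs, 14 mm over their noses, ramped on top, nose undersides 3 mm above this point. A board set on loosely rests on the ramps, about 6 mm above this point
- collar1: orange spring collar, 17 mm across, round the post of seat1; origin: centre of its top face, 2.9 mm above seat1 when free. The board bears on it: 2.5 N at first touch, 7 N when the barbs snap over the board, 9.3 N at its hard stop 1.6 mm below seat1. Released too early, it lifts the board again. It must never bear more than 18 N. On a gold spot one post clicks at 8 to 12 N; two going together take up to 20 N
- hole2 (a point): centre of a board hole, at the underside of the board, board x = -50, y = 30 mm. It goes on seat2
- press2 (a point): centre of a round gold spot, 18 mm across, on the board's top face 22 mm inward of hole2 (board x = -28, y = 30 mm): bare board to press on with closed fingers; a push here loads mostly the post in hole2
- seat2 (a point): point on the axis of a standoff at the height of a clicked-in board's underside, housing x = -50, y = 30, z = 35.6 mm; hole2 belongs here. Round it stands a post 8 mm thick, straight up to 13 mm above this point, then tapering to 3 mm at 18 mm. Two sprung barbs, 14 mm over their noses, ramped on top, nose undersides 3 mm above this point. A board set on loosely rests on the ramps, about 6 mm above this point
- collar2: orange spring collar, 17 mm across, round the post of seat2; origin: centre of its top face, 2.9 mm above seat2 when free. The board bears on it: 2.5 N at first touch, 7 N when the barbs snap over the board, 9.3 N at its hard stop 1.6 mm below seat2. Released too early, it lifts the board again. It must never bear more than 18 N. On a gold spot one post clicks at 8 to 12 N; two going together take up to 20 N
- hole3 (a point): centre of a board hole, at the underside of the board, board x = -50, y = -30 mm. It goes on seat3
- press3 (a point): centre of a round gold spot, 18 mm across, on the board's top face 22 mm inward of hole3 (board x = -28, y = -30 mm): bare board to press on with closed fingers; a push here loads mostly the post in hole3
- seat3 (a point): point on the axis of a standoff at the height of a clicked-in board's underside, housing x = -50, y = -30, z = 35.6 mm; hole3 belongs here. Round it stands a post 8 mm thick, straight up to 13 mm above this point, then tapering to 3 mm at 18 mm. Two sprung barbs, 14 mm over their noses, ramped on top, nose undersides 3 mm above this point. A board set on loosely rests on the ramps, about 6 mm above this point
- collar3: orange spring collar, 17 mm across, round the post of seat3; origin: centre of its top face, 2.9 mm above seat3 when free. The board bears on it: 2.5 N at first touch, 7 N when the barbs snap over the board, 9.3 N at its hard stop 1.6 mm below seat3. Released too early, it lifts the board again. It must never bear more than 18 N. On a gold spot one post clicks at 8 to 12 N; two going together take up to 20 N
Things that resemble listed ones, but are neither listed nor needed, are in the scene too. What is shaped like the board but pink or purple is not meant.

How it is judged:
On the way:
1. the board sits over the housing the right way round with all four posts in their holes (horizontal distance between hole0 and seat0 below 0.004 m and z of hole0 in the frame of seat0 below 0.013 m and horizontal distance between hole1 and seat1 below 0.004 m and z of hole1 in the frame of seat1 below 0.013 m and horizontal distance between hole2 and seat2 below 0.004 m and z of hole2 in the frame of seat2 below 0.013 m and horizontal distance between hole3 and seat3 below 0.004 m and z of hole3 in the frame of seat3 below 0.013 m), for 0.1 s.
At the end, for the whole second after the job is handed in: Every hole is within 3 mm sideways of its own post and its underside less than 1.5 mm above its seat point (held below the barbs), the board is at rest and let go (horizontal distance between hole0 and seat0 below 0.003 m and z of hole0 in the frame of seat0 below 0.0015 m and horizontal distance between hole1 and seat1 below 0.003 m and z of hole1 in the frame of seat1 below 0.0015 m and horizontal distance between hole2 and seat2 below 0.003 m and z of hole2 in the frame of seat2 below 0.0015 m and horizontal distance between hole3 and seat3 below 0.003 m and z of hole3 in the frame of seat3 below 0.0015 m and linear speed of board below 0.02 m/s); the robot touches nothing.
It fails at once if a standoff's spring collar is pressed with more than 18 N (contact force between board and collar0 above 18 N or contact force between board and collar1 above 18 N or contact force between board and collar2 above 18 N or contact force between board and collar3 above 18 N).
It fails at once if the micrometer is pushed more than 20 mm from its place (distance of micrometer from where it was at the start of the episode above 0.02 m).
It fails at once if the mouse is pushed more than 20 mm from its place (distance of mouse from where it was at the start of the episode above 0.02 m).
It fails at once if the jar is pushed more than 20 mm from its place (distance of jar from where it was at the start of the episode above 0.02 m).
It also fails if it takes over 72 s, if anything falls off the work surface, if the arm or the gripper's body presses on something with over 40 N, if the wrist force passes 120 N, or if a joint passes its speed limit or range.

## Working session

There is one attempt and no reset: what is moved stays moved. The work goes in short steps, Python scripts to look and compute and a tool call to move; the robot and the scene stay as the last step left them, time stands still between calls to the robot, and variables do not carry over. Pictures are saved under pics/ and viewed, about 8 in all and at most 12, crops included, and the job is handed in when it is done.

Besides the shell and the picture viewer there is one more tool, called after "Emit:" in YAML: its name, and indented under it one key for each argument. drive_tool: Moves the arm, as the interface text tells. Its arguments: {"type":"object","properties":{"rows":{"type":"array","items":{"type":"object","properties":{"claw":{"type":"number"},"offset":{"type":"array","items":{"type":"number"}},"rot":{"type":"array","items":{"type":"number"}}}}},"grip_force":{"type":"number"}},"required":["rows"]}

```bash
ls; mkdir -p pics; python3 - <<'E'
from plant import *
import cv2
for n in("top","scene"):
    f=grab_frame(n); cv2.imwrite(f"pics/{n}0.png",f["frame"]); print(n,f["K"],f["k1"],f["rvec"],f["tvec"])
    for t in("board","coil","housing","tray","hole0","hole1","hole2","hole3","seat0","seat1","seat2","seat3","press0","press3","mouse","jar","micrometer"):
        try: print(t,[([round(float(v)) for v in d["point"]],round(d["confidence"],2)) for d in place_of(n,t)][:5])
        except Exception as e: print(t,e)
print(get_state())
E
```

```text
pics
top [[437.20295122   0.         272.31109315]
 [  0.         437.20295122 206.98403367]
 [  0.           0.           1.        ]] -0.034808301066424775 [ 2.18558508 -2.15265342  0.1235821 ] [-0.00287972  0.51848477  1.28562412]
board [([320, 378], 0.8), ([237, 405], 0.7), ([191, 325], 0.66)]
coil [([186, 327], 0.94), ([235, 409], 0.7), ([321, 379], 0.64)]
housing [([184, 224], 0.88), ([199, 229], 0.37), ([193, 205], 0.2)]
tray [([193, 321], 0.69)]
hole0 [([204, 309], 0.96), ([225, 420], 0.93), ([302, 388], 0.88), ([238, 386], 0.86), ([340, 365], 0.84)]
hole1 [([204, 309], 0.96), ([225, 420], 0.93), ([302, 388], 0.88), ([238, 386], 0.86), ([340, 365], 0.84)]
hole2 [([204, 309], 0.96), ([225, 420], 0.93), ([302, 388], 0.88), ([238, 386], 0.86), ([340, 365], 0.84)]
hole3 [([204, 309], 0.96), ([225, 420], 0.93), ([302, 388], 0.88), ([238, 386], 0.86), ([340, 365], 0.84)]
seat0 [([198, 226], 0.85), ([195, 207], 0.77), ([162, 218], 0.74)]
seat1 [([198, 226], 0.85), ([195, 207], 0.77), ([162, 218], 0.74)]
seat2 [([198, 226], 0.85), ([195, 207], 0.77), ([162, 218], 0.74)]
seat3 [([198,
[... 1863 characters left out ...]
, 0.42)]
micrometer [([289, 350], 0.63)]
{'clock': 1.8, 'qpos': array([ 1.12427046e+00,  9.10800231e-02,  1.23073367e+00,  2.62874594e-06,
        1.81978004e+00, -5.67229220e-02]), 'joint_vel': array([-0.00055299, -0.00052509,  0.00055987, -0.00163762, -0.00126909,
        0.00140194]), 'tau': array([ 3.10636210e-05, -4.46178639e+01, -4.06500936e+01,  6.99475687e-02,
        1.94692332e-02,  4.93531786e-06]), 'tcp_pos': array([0.22802121, 0.55499301, 0.23962415]), 'tool_rot': array([-6.08430332e-01, -3.08210963e+00,  6.44786997e-07]), 'ft_force': array([-0.28814823, -0.11947022,  0.87941229]), 'ft_torque': array([-0.03175409, -0.00604536,  0.02288321]), 'gripper_width': 0.08771390108321857}
```

```bash
python3 - <<'E'
import cv2,numpy as np
t=cv2.imread("pics/top0.png");s=cv2.imread("pics/scene0.png")
cv2.imwrite("pics/a.png",cv2.resize(t[100:370,110:460],(778,600),interpolation=cv2.INTER_CUBIC))
cv2.imwrite("pics/b.png",cv2.resize(s[120:370,90:410],(768,600),interpolation=cv2.INTER_CUBIC))
E
```

```text
(no output)
```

View pics/a.png

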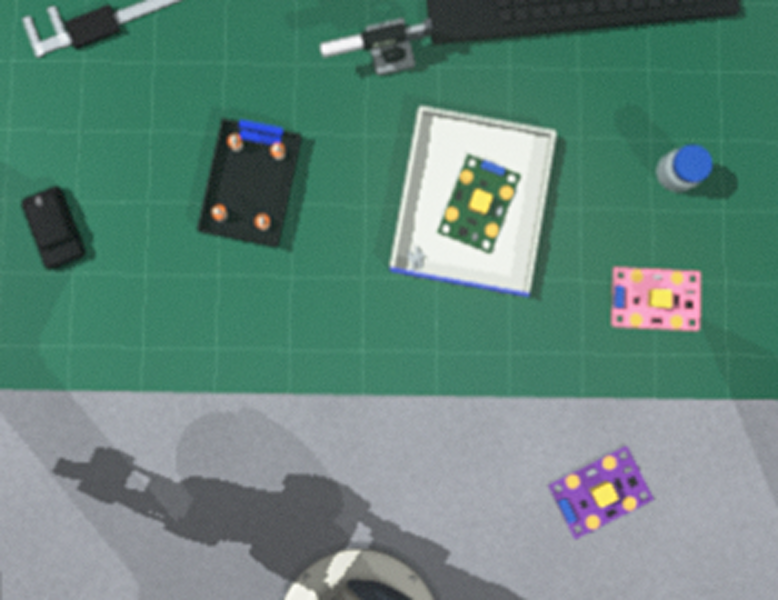

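View pics/b.png

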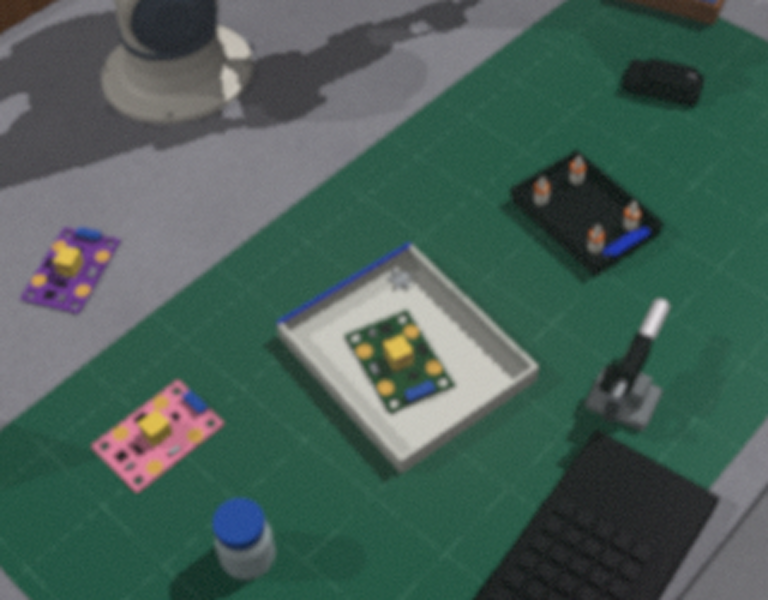

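```bash
cat > h.py <<'E'
import numpy as np,cv2
from plant import *
from scipy.optimize import least_squares
from scipy.spatial.distance import cdist
from scipy.optimize import linear_sum_assignment as lsa
def proj(f,P):
    return cv2.projectPoints(np.float64(P).reshape(-1,3),f["rvec"],f["tvec"],f["K"],np.array([f["k1"],0,0,0.]))[0].reshape(-1,2)
def blobs(f,lo,hi,amin=4):
    "weighted centroids (x,y,area) of HSV blobs, at 4x"
    im=cv2.resize(f["frame"],None,fx=4,fy=4,interpolation=cv2.INTER_CUBIC)
    m=cv2.inRange(cv2.cvtColor(im,cv2.COLOR_BGR2HSV),lo,hi)
    n,_,st,c=cv2.connectedComponentsWithStats(m)
    return np.array([[*((c[i]-1.5)/4),st[i,4]/16] for i in range(1,n) if st[i,4]/16>amin])
def world(p,L):  # p=x,y,z,yaw
    c,s=np.cos(p[3]),np.sin(p[3]); L=np.float64(L)
    return np.c_[p[0]+c*L[:,0]-s*L[:,1],p[1]+s*L[:,0]+c*L[:,1],p[2]+L[:,2]]
def fit(obs,p0,zfix=None,gate=6):
    """obs: list of (frame, local pts, detected px Nx2)"""
    full=lambda q:np.r_[q[:2],zfix if zfix is not None else q[3],q[2]]
    q=np.r_[p0[:2],p0[3]] if zfix is not None else np.r_[p0[:2],p0[3],p0[2]]
    for g in (4*gate,2*gate,gate):
        M=[]
        for f,L,d in obs:
            D=cdist(proj(f,world(full(q),L)),d[:,:2]); i,j=lsa(D); k=D[i,j]<g
            M.append((f,np.float64(L)[i[k]],d[j[k],:2]))
        res=lambda q:np.concatenate([(proj(f,world(full(q),L))-d).ravel() for f,L,d in M if len(L)])
        q=least_squares(res,q,loss="soft_l1").x
    r=res(q); return full(q),[len(m[1]) for m in M],np.round(r,1)
def pts(cam,t,c=.3): return np.array([d["point"][::-1] for d in place_of(cam,t) if d["confidence"]>c]).reshape(-1,2)
H=np.array([[x,y,0] for x in(50,-50) for y in(30,-30)])*1e-3
PR=np.array([[x,y,3] for x in(28,-28) for y in(30,-30)])*1e-3
E
python3 - <<'E'
from h import *
T,S=grab_frame("top"),grab_frame("scene")
cv2.imwrite("pics/t1.png",T["frame"]);cv2.imwrite("pics/s1.png",S["frame"])
for n,f in(("top",T),("scene",S)):
    hs=cv2.cvtColor(f["frame"],cv2.COLOR_BGR2HSV)
    for (x,y) in ([(320,179),(327,190),(226,166),(209,196)] if n=="top" else [(242,266),(256,266),(316,199),(338,219)]):
        print(n,(x,y),hs[y-1:y+2,x-1:x+2].reshape(-1,3).tolist())
p0=[.4,.0,.004,-.3]
def unp(f,u,z):
    q=least_squares(lambda w:(proj(f,[[w[0],w[1],z]])-u).ravel(),[.5,0]).x; return q
b0=unp(T,[327,190],.03);h0=unp(T,[224,184],.03);print(b0,h0)
o=[(f,L,pts(n,t)) for n,f in(("top",T),("scene",S)) for L,t in((H,"hole0"),(PR,"press0"),([[0,0,.027]],"coil"))]
for z in(.004,None): 
    print("board",*fit(o,[*b0,.004,-.35],z)); 
for k in(o[:3],o[3:]): print("b1",*fit(k,[*b0,.004,-.35],.004))
o=[(f,H,pts(n,"seat0")) for n,f in(("top",T),("scene",S))]
print("hous(z=seat)",*fit(o,[*h0,.032,-.2]))
for k in o: print("h1",*fit([k],[*h0,.032,-.2],.032))
E
```

```text
top (320, 179) [[24, 144, 247], [23, 143, 249], [22, 144, 241], [23, 144, 243], [23, 141, 248], [23, 146, 244], [22, 145, 240], [23, 144, 244], [22, 146, 234]]
top (327, 190) [[27, 145, 249], [27, 144, 250], [27, 143, 251], [27, 144, 249], [27, 145, 249], [27, 146, 251], [27, 144, 249], [27, 147, 249], [27, 147, 252]]
top (226, 166) [[60, 38, 47], [84, 53, 48], [95, 57, 54], [76, 85, 39], [74, 72, 46], [67, 51, 45], [85, 39, 39], [78, 54, 47], [75, 40, 51]]
top (209, 196) [[17, 36, 185], [13, 82, 186], [12, 118, 194], [11, 110, 222], [11, 121, 211], [13, 109, 178], [12, 167, 238], [11, 160, 226], [12, 124, 166]]
scene (242, 266) [[20, 153, 200], [20, 151, 201], [21, 146, 192], [19, 152, 208], [20, 151, 206], [20, 148, 196], [20, 149, 200], [20, 150, 196], [21, 148, 181]]
scene (256, 266) [[23, 159, 220], [23, 156, 222], [24, 156, 221], [23, 157, 221], [23, 156, 222], [23, 158, 220], [23, 158, 221], [23, 156, 216], [23, 157, 205]]
scene (316, 199) [[12, 85, 132], [12, 86, 146], [12, 108, 154], [11, 134, 135], [11, 110, 148], [12, 111, 149], [11, 133, 132], [12, 120, 134], [12, 98, 135
[... 617 characters left out ...]
8 -3.6 -0.1 -0.7  1.8  1.  -2.2 -0.1 -0.4  1.7  4.5 -0.6
  2.4  0.3]
b1 [ 0.57306201 -0.15412601  0.004      -0.3566069 ] [4, 3, 1] [-1.5 -0.8 -0.3  0.1  1.4 -1.3 -0.1 -2.4  3.6  1.1  0.8  0.2 -1.7  0.3
 -0.3  2.4]
b1 [ 0.57280787 -0.16021888  0.004      -0.35806411] [4, 2, 1] [ 0.1 -3.7 -0.9 -0.5  0.6  1.  -3.4  0.1 -1.3  1.6  3.7 -0.4  1.5  0.3]
hous(z=seat) [ 0.59645104  0.16693752  0.02294853 -0.25825151] [4, 4] [-2.5 -1.1  1.9  2.9  0.5  0.6  0.6  0.2 -0.7 -0.6  0.1 -2.   1.4  1.1
  3.5  0.6]
h1 [ 0.59660406  0.16786025  0.032      -0.24427572] [4] [-3.4 -1.7  1.2  2.1 -0.   0.3  0.2 -0.3]
h1 [ 0.59980245  0.15699409  0.032      -0.23395042] [4] [-1.3 -0.6 -0.2 -1.6  0.1  1.3  2.4  1.1]
```

```bash
python3 - <<'E'
import cv2,numpy as np
t=cv2.imread("pics/t1.png");s=cv2.imread("pics/s1.png")
r=lambda a:cv2.resize(a,(400,400),interpolation=cv2.INTER_NEAREST)
cv2.imwrite("pics/c.png",np.hstack([r(t[145:220,185:260]),r(s[175:245,295:365])]))
E
```

```text
(no output)
```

View pics/c.png

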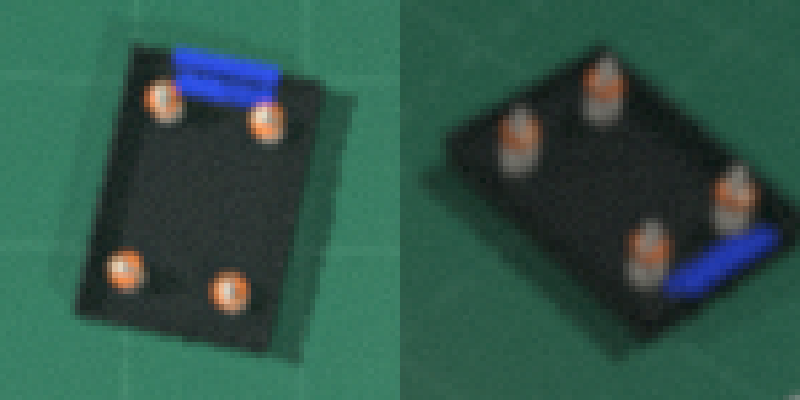

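```bash
cat >> h.py <<'E'
def ring(r,z,n=24):
    a=np.arange(n)*2*np.pi/n; return np.c_[r*np.cos(a),r*np.sin(a),z+0*a]*1e-3
POST=np.vstack([ring(4,2.9),ring(4,13),ring(1.5,18)]); COL=np.vstack([ring(8.5,2.9),ring(8.5,-1)]); PED=np.vstack([ring(7.5,-1),ring(7.5,-19)])
def hullmask(f,P,o,N=120,k=10):
    u=np.round((proj(f,P)-o)*k).astype(np.int32); m=np.zeros((N*2,N*2),np.uint8); cv2.fillConvexPoly(m,cv2.convexHull(u),1); return m
def modelc(f,p,h,kind):
    c=world(p,[h])[0]; o=proj(f,[c])[0]-12
    M=[hullmask(f,c+Q,o) for Q in(POST,COL,PED)]
    m=(M[1]&~M[0]) if kind=="orange" else M[0]|M[1]|M[2]
    y,x=np.nonzero(m&1); return o+np.array([x.mean(),y.mean()])/10
def housing(T,S,p0,kinds=("all","orange"),cams=(0,1),zfix=None):
    ob=[]
    for i in cams:
        f=(T,S)[i]
        bl={"orange":blobs(f,(2,75,90),(20,255,255),3),"all":blobs(f,(0,0,90),(30,255,255),8)}
        for k in kinds:
            for h in H:
                e=proj(f,world(p0,[h]))[0]; d=np.linalg.norm(bl[k][:,:2]-e,axis=1); j=d.argmin()
                if d[j]<6: ob.append((f,h,k,bl[k][j]))
    full=lambda q:np.r_[q[:2],zfix if zfix is not None else q[3],q[2]]
    q=np.r_[p0[:2],p0[3]] if zfix is not None else np.r_[p0[:2],p0[3],p0[2]]
    res=lambda q:np.concatenate([modelc(f,full(q),h,k)-b[:2] for f,h,k,b in ob])
    q=least_squares(res,q,diff_step=1e-2,loss="soft_l1").x
    return full(q),np.round(res(q),1),[round(b[2]) for *_,b in ob]
def board(T,S,p0,zfix=None,cams=(0,1),gate=3):
    o=[]
    for i in cams:
        f=(T,S)[i]; o.append((f,PR,blobs(f,(17,100,130),(25,255,255),8)))
    return fit(o,p0,zfix,gate)
E
python3 - <<'E'
from h import *
T,S=grab_frame("top"),grab_frame("scene")
b0=[.573,-.157,.004,-.36]
for a in(dict(zfix=.004),dict(),dict(zfix=.004,cams=(0,)),dict(zfix=.004,cams=(1,))): print("B",a,*board(T,S,b0,**a))
h0=[.597,.163,.03,-.24]
for a in(dict(),dict(kinds=("all",)),dict(kinds=("orange",)),dict(cams=(0,),zfix=.031),dict(cams=(1,),zfix=.031)): print("H",a,*housing(T,S,h0,**a))
E
```

```text
B {'zfix': 0.004} [ 0.57320586 -0.15733234  0.004      -0.36687839] [4, 3] [ 0.3 -0.3  0.3 -0.2  0.2 -0.2  0.4 -0.3  0.  -0.7  0.1 -0.6 -0.  -0.6]
B {} [ 5.72860565e-01 -1.56938492e-01  2.62306016e-04 -3.69736325e-01] [4, 3] [ 0.1 -0.   0.   0.1 -0.   0.   0.1 -0.   0.  -0.1  0.1  0.   0.   0. ]
B {'zfix': 0.004, 'cams': (0,)} [ 0.57238196 -0.15639108  0.004      -0.36717846] [4] [-0.  -0.1  0.   0.1 -0.1  0.   0.1 -0. ]
B {'zfix': 0.004, 'cams': (1,)} [ 0.5746925  -0.15884711  0.004      -0.37255523] [3] [ 0.  -0.  -0.   0.1 -0.  -0. ]
H {} [ 0.59495498  0.16088766  0.02594384 -0.18646194] [ 0.2  0.1 -0.  -0.2  0.   0.2 -0.   0.1  0.3  0.2 -0.1 -0.4 -0.   0.2
 -0.   0.2  0.   0.3 -0.   0.2  0.1  0.1  0.   0.1  0.2 -0.2  0.  -0.2
  0.2 -0.1 -0.1 -0.2] [44, 42, 47, 49, 31, 30, 39, 42, 55, 55, 51, 51, 27, 28, 26, 27]
H {'kinds': ('all',)} [ 0.59491784  0.16087363  0.02671238 -0.18578256] [ 0.2  0.1 -0.  -0.3  0.   0.2 -0.   0.1  0.   0.1  0.  -0.   0.1 -0.
  0.  -0.1] [44, 42, 47, 49, 55, 55, 51, 51]
H {'kinds': ('orange',)} [ 0.59498455  0.16092244  0.0251417  -0.18712093] [ 0.3  0.2 -0.1 -0.4  0.   0.3 -0.   0.2  0.2 -0.  -0.  -0.   0.2  0.
 -0.1  0. ] [31, 30, 39, 42, 27, 28, 26, 27]
H {'cams': (0,), 'zfix': 0.031} [ 0.59427447  0.16045684  0.031      -0.1881711 ] [ 0.2 -0.   0.  -0.3 -0.1  0.2 -0.1  0.1  0.3  0.  -0.  -0.5 -0.1  0.2
 -0.1  0.2] [44, 42, 47, 49, 31, 30, 39, 42]
H {'cams': (1,), 'zfix': 0.031} [ 0.59732524  0.15666831  0.031      -0.1842711 ] [ 0.   0.3 -0.   0.2 -0.1  0.1 -0.1  0.1  0.3 -0.2 -0.  -0.1  0.1 -0.2
 -0.2 -0.2] [55, 55, 51, 51, 27, 28, 26, 27]
```

```bash
cat >> h.py <<'E'
from scipy.spatial.transform import Rotation as Ro
def go(x,y,z,yaw=None):
    "tool-frame shift (cm), turn about tool z (deg) to TCP world x,y,z with board-aligned yaw (tool y = yaw+90deg)"
    s=get_state(); R=Ro.from_rotvec(s["tool_rot"]).as_matrix()
    d=R.T@(np.array([x,y,z])-s["tcp_pos"])*100
    # desired: tool z down, tool y along yaw+90
    r=[0,0,0]
    if yaw is not None:
        Y=np.array([-np.sin(yaw),np.cos(yaw),0]); Z=np.array([0,0,-1.]); Rd=np.c_[np.cross(Y,Z),Y,Z]
        r=np.degrees(Ro.from_matrix(R.T@Rd).as_rotvec())
    print("t",round(s["clock"],2),"tcp",np.round(s["tcp_pos"],4),"F",np.round(s["ft_force"],1),"w",round(s["gripper_width"],4))
    print("shift cm",np.round(d,2),"len",round(np.linalg.norm(d),1),"rot",np.round(r,2)); return d,r
E
python3 -c "
from h import *
go(.5727,-.1568,.2,-.369)"
```

```text
t 2.4 tcp [0.228  0.555  0.2397] F [-0.3 -1.   0.6] w 0.088
shift cm [-58.93 -52.74   3.96] len 79.2 rot [ 0.    0.   -1.19]
```

Emit:
drive_tool:
  rows:
    - {"claw":0.2,"offset":[-3,-2.7,0.2],"rot":[0,0,-1.2]}
    - {"claw":0.2,"offset":[-3,-2.7,0.2],"rot":[0,0,0]}
    - {"claw":0.2,"offset":[-3,-2.7,0.2],"rot":[0,0,0]}
    - {"claw":0.2,"offset":[-3,-2.7,0.2],"rot":[0,0,0]}
    - {"claw":0.2,"offset":[-3,-2.7,0.2],"rot":[0,0,0]}
  grip_force: 25

```text
clock: 2.82
tcp_pos: [0.3176, 0.3746, 0.2252]
tool_rot: [-0.555, -3.089, 0.005]
ft_force: [1.0, -0.7, -0.3]
gripper_width: 0.0702
```

Emit:
drive_tool:
  rows:
    - {"claw":0.2,"offset":[-3,-2.7,0.2],"rot":[0,0,0]}
    - {"claw":0.2,"offset":[-3,-2.7,0.2],"rot":[0,0,0]}
    - {"claw":0.2,"offset":[-3,-2.7,0.2],"rot":[0,0,0]}
    - {"claw":0.2,"offset":[-3,-2.7,0.2],"rot":[0,0,0]}
    - {"claw":0.2,"offset":[-3,-2.7,0.2],"rot":[0,0,0]}

```text
clock: 3.23
tcp_pos: [0.4123, 0.1889, 0.2157]
tool_rot: [-0.551, -3.093, 0.001]
ft_force: [0.7, 0.6, 0.5]
gripper_width: 0.0704
```

Emit:
drive_tool:
  rows:
    - {"claw":0.2,"offset":[-3,-2.7,0.2],"rot":[0,0,0]}
    - {"claw":0.2,"offset":[-3,-2.7,0.2],"rot":[0,0,0]}
    - {"claw":0.2,"offset":[-3,-2.7,0.2],"rot":[0,0,0]}
    - {"claw":0.2,"offset":[-3,-2.7,0.2],"rot":[0,0,0]}
    - {"claw":0.2,"offset":[-3,-2.7,0.2],"rot":[0,0,0]}

```text
clock: 3.65
tcp_pos: [0.5073, 0.0034, 0.2074]
tool_rot: [0.551, 3.088, 0.002]
ft_force: [0.4, 1.2, 0.3]
gripper_width: 0.0704
```

```bash
python3 -c "
from h import *
go(.5727,-.1568,.1,-.369)"
```

```text
t 3.65 tcp [0.5073 0.0034 0.2074] F [0.4 1.2 0.3] w 0.0704
shift cm [-11.63 -12.79  10.77] len 20.4 rot [0.12 0.26 0.92]
```

Emit:
drive_tool:
  rows:
    - {"claw":0.2,"offset":[-2.7,-3.1,0.5],"rot":[0,0,0.9]}
    - {"claw":0.2,"offset":[-2.7,-3.1,0.5],"rot":[0,0,0]}
    - {"claw":0.2,"offset":[-2.7,-3.1,0.5],"rot":[0,0,0]}
    - {"claw":0.2,"offset":[-2.7,-3.1,1],"rot":[0,0,0]}
    - {"claw":0.2,"offset":[0,0,3],"rot":[0,0,0]}

```text
clock: 4.07
tcp_pos: [0.5668, -0.1587, 0.1589]
tool_rot: [0.583, 3.068, -0.003]
ft_force: [1.2, -0.0, 1.0]
gripper_width: 0.07
```

Emit:
drive_tool:
  rows:
    - {"claw":0.2,"offset":[0,0,3],"rot":[0,0,0]}
    - {"claw":0.2,"offset":[0,0,0],"rot":[0,0,0]}

```text
clock: 4.23
tcp_pos: [0.5656, -0.1618, 0.1218]
tool_rot: [0.592, 3.075, -0.002]
ft_force: [-0.9, 0.8, -1.5]
gripper_width: 0.0704
```

```bash
python3 - <<'E'
from h import *
go(.5727,-.1568,.07,-.369)
T,S=grab_frame("top"),grab_frame("scene")
cv2.imwrite("pics/t2.png",T["frame"]);cv2.imwrite("pics/s2.png",S["frame"])
r=lambda a:cv2.resize(a,(400,400),interpolation=cv2.INTER_CUBIC)
cv2.imwrite("pics/d.png",np.hstack([r(T["frame"][140:240,275:375]),r(S["frame"][215:315,205:305])]))
# where the tips should show
s=get_state(); R=Ro.from_rotvec(s["tool_rot"]).as_matrix()
tip=[s["tcp_pos"]+R@[0,0,.017]]
print(proj(T,tip),proj(S,tip))
E
```

```text
t 4.23 tcp [ 0.5656 -0.1618  0.1218] F [-0.9  0.8 -1.5] w 0.0704
shift cm [-0.42  0.73  5.18] len 5.2 rot [ 0.04  0.6  -0.67]
[[331.50723075 187.49924741]] [[252.0192545  244.45065525]]
```

View pics/d.png

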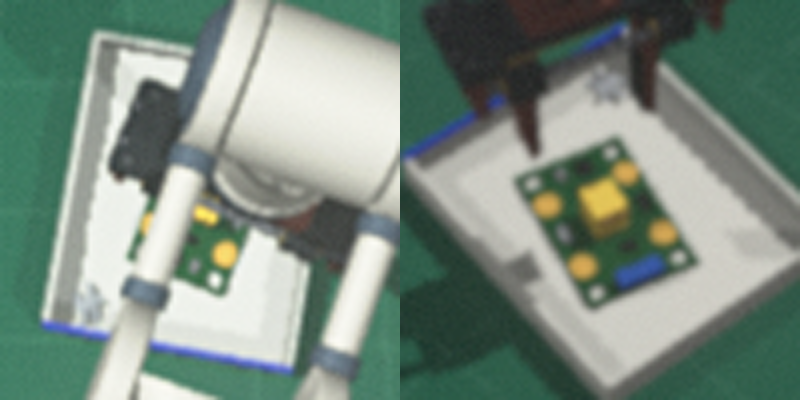

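Emit:
drive_tool:
  rows:
    - {"claw":0.2,"offset":[-0.4,0.7,2.5],"rot":[0,0.6,-0.7]}
    - {"claw":0.2,"offset":[0,0,2.5],"rot":[0,0,0]}
    - {"claw":0.2,"offset":[0,0,0],"rot":[0,0,0]}

```text
clock: 4.58
tcp_pos: [0.5784, -0.1558, 0.087]
tool_rot: [0.565, 3.07, -0.002]
ft_force: [-0.9, 0.0, -1.6]
gripper_width: 0.0704
```

```bash
python3 -c "
from h import *
go(.5727,-.1568,.029,-.369)"
```

```text
t 4.58 tcp [ 0.5784 -0.1558  0.087 ] F [-0.9  0.  -1.6] w 0.0704
shift cm [ 0.61 -0.31  5.79] len 5.8 rot [0.14 1.16 0.27]
```

Emit:
drive_tool:
  rows:
    - {"claw":0.2,"offset":[0.6,-0.3,2],"rot":[0.1,1.1,0.3]}
    - {"claw":0.2,"offset":[0,0,1],"rot":[0,0,0]}
    - {"claw":0.2,"offset":[0,0,0],"rot":[0,0,0]}
    - {"claw":0.2,"offset":[0,0,0],"rot":[0,0,0]}

```text
clock: 4.92
tcp_pos: [0.5747, -0.1557, 0.0631]
tool_rot: [0.572, 3.08, -0.001]
ft_force: [-0.7, 0.1, -0.3]
gripper_width: 0.0701
```

```bash
python3 -c "
from h import *
go(.5727,-.1568,.029,-.369)"
```

```text
t 4.92 tcp [ 0.5747 -0.1557  0.0631] F [-0.7  0.1 -0.3] w 0.0701
shift cm [ 0.17 -0.18  3.41] len 3.4 rot [0.07 0.53 0.1 ]
```

Emit:
drive_tool:
  rows:
    - {"claw":0.2,"offset":[0.2,-0.2,2],"rot":[0.1,0.6,0.1]}
    - {"claw":0.2,"offset":[0,0,1],"rot":[0,0.2,0]}
    - {"claw":0.2,"offset":[0,0,0.5],"rot":[0,0,0]}
    - {"claw":0.2,"offset":[0,0,0.2],"rot":[0,0,0]}
    - {"claw":0.2,"offset":[0,0,0],"rot":[0,0,0]}

```text
clock: 5.33
tcp_pos: [0.5729, -0.1574, 0.0247]
tool_rot: [-0.576, -3.085, 0.0]
ft_force: [-0.5, 0.2, -0.3]
gripper_width: 0.0699
```

```bash
python3 -c "
from h import *
go(.5727,-.1568,.029,-.369)"
```

```text
t 5.33 tcp [ 0.5729 -0.1574  0.0247] F [-0.5  0.2 -0.3] w 0.0699
shift cm [ 0.04  0.05 -0.43] len 0.4 rot [-0.03 -0.16 -0.02]
```

Emit:
drive_tool:
  rows:
    - {"claw":0.2,"offset":[0,0,-0.35],"rot":[0,-0.1,0]}
    - {"claw":0.2,"offset":[0,0,0],"rot":[0,0,0]}
    - {"claw":1,"offset":[0,0,0],"rot":[0,0,0]}
    - {"claw":1,"offset":[0,0,0],"rot":[0,0,0]}
    - {"claw":1,"offset":[0,0,0],"rot":[0,0,0]}
  grip_force: 25

```text
clock: 5.75
tcp_pos: [0.5734, -0.1576, 0.0296]
tool_rot: [0.577, 3.088, -0.001]
ft_force: [-0.8, 0.2, -0.1]
gripper_width: 0.0534
```

Emit:
drive_tool:
  rows:
    - {"claw":1,"offset":[0,0,0],"rot":[0,0,0]}
    - {"claw":1,"offset":[0,0,0],"rot":[0,0,0]}
    - {"claw":1,"offset":[0,0,0],"rot":[0,0,0]}

```text
clock: 6.0
tcp_pos: [0.5739, -0.1577, 0.0305]
tool_rot: [0.577, 3.086, -0.001]
ft_force: [0.2, 0.3, -0.6]
gripper_width: 0.0337
```

```bash
python3 -c "
from h import *
go(.5727,-.1568,.029,-.369)
T,S=grab_frame('top'),grab_frame('scene')
print(board(T,S,[.573,-.157,.004,-.36],.004,(1,)))"
```

```text
t 6.0 tcp [ 0.5739 -0.1577  0.0305] F [ 0.2  0.3 -0.6] w 0.0337
shift cm [0.15 0.04 0.15] len 0.2 rot [-0.02  0.12 -0.03]
(array([ 0.57444922, -0.15904269,  0.004     , -0.36010151]), [1], array([-0., -0.]))
```

Emit:
drive_tool:
  rows:
    - {"claw":1,"offset":[0.1,0,0.15],"rot":[0,0,0]}
    - {"claw":1,"offset":[0,0,0],"rot":[0,0,0]}
    - {"claw":1,"offset":[0,0,0],"rot":[0,0,0]}
    - {"claw":1,"offset":[0,0,0],"rot":[0,0,0]}

```text
clock: 6.43
tcp_pos: [0.5738, -0.1577, 0.0304]
tool_rot: [0.576, 3.084, -0.002]
ft_force: [1.7, -0.3, 0.2]
gripper_width: 0.0238
```

Emit:
drive_tool:
  rows:
    - {"claw":1,"offset":[0,0,-0.5],"rot":[0,0,0]}
    - {"claw":1,"offset":[0,0,-1],"rot":[0,0,0]}
    - {"claw":1,"offset":[0,0,-2],"rot":[0,0,0]}
    - {"claw":1,"offset":[0,0,-3],"rot":[0,0,0]}
    - {"claw":1,"offset":[0,0,-3],"rot":[0,0,0]}

```text
clock: 6.85
tcp_pos: [0.5683, -0.1558, 0.1194]
tool_rot: [-0.574, -3.074, -0.002]
ft_force: [1.7, -0.0, -0.4]
gripper_width: 0.0239
```

```bash
python3 -c "
from h import *
go(.594,.160,.125,-.187)
s=get_state()['tcp_pos']
T,S=grab_frame('top'),grab_frame('scene')
cv2.imwrite('pics/s3.png',S['frame'])
z=s[2]-.0255
for z in(z,None):print(board(T,S,[s[0],s[1],s[2]-.0255,-.369],z,(1,)))"
```

```text
t 6.85 tcp [ 0.5683 -0.1558  0.1194] F [ 1.7 -0.  -0.4] w 0.0239
shift cm [ 9.02 30.37 -0.46] len 31.7 rot [ 1.000e-02 -8.500e-01 -1.045e+01]
(array([ 0.56716447, -0.15407336,  0.09392194, -0.37099232]), [2], array([-0.1, -0. ,  0.1,  0. ]))
(array([ 0.57065081, -0.15756639,  0.10020226, -0.37211216]), [2], array([ 0., -0.,  0.,  0.]))
```

Emit:
drive_tool:
  rows:
    - {"claw":1,"offset":[0.5,1.5,-0.5],"rot":[0,-0.8,-1]}
    - {"claw":1,"offset":[1,3,-0.3],"rot":[0,0,-1.5]}
    - {"claw":1,"offset":[1,3.2,0],"rot":[0,0,-1.5]}
    - {"claw":1,"offset":[1,3.2,0],"rot":[0,0,-1.5]}
    - {"claw":1,"offset":[1,3.2,0],"rot":[0,0,-1.5]}

```text
clock: 7.37
tcp_pos: [0.5735, -0.0114, 0.1346]
tool_rot: [0.396, 3.101, -0.01]
ft_force: [1.0, 0.9, -1.6]
gripper_width: 0.0238
```

Emit:
drive_tool:
  rows:
    - {"claw":1,"offset":[0.8,3.2,0],"rot":[0,0,-1]}
    - {"claw":1,"offset":[0.7,3.2,0],"rot":[0,0,-1]}
    - {"claw":1,"offset":[0.5,3.2,0],"rot":[0,0,-1]}
    - {"claw":1,"offset":[0.5,3,0],"rot":[0,0,0]}
    - {"claw":1,"offset":[0.2,1,0],"rot":[0,0,0]}

```text
clock: 7.78
tcp_pos: [0.5748, 0.1376, 0.1314]
tool_rot: [0.305, 3.114, -0.009]
ft_force: [0.5, -0.0, 0.3]
gripper_width: 0.0239
```

```bash
python3 -c "
from h import *
go(.5945,.1605,.115,-.187)"
```

```text
t 7.78 tcp [0.5748 0.1376 0.1314] F [ 0.5 -0.   0.3] w 0.0239
shift cm [-1.47  2.64  1.64] len 3.4 rot [-0.27  0.74 -0.46]
```

Emit:
drive_tool:
  rows:
    - {"claw":1,"offset":[-1.4,2.3,1],"rot":[-0.2,0.6,-0.4]}
    - {"claw":1,"offset":[0,0,0.3],"rot":[0,0,0]}
    - {"claw":1,"offset":[0,0,0],"rot":[0,0,0]}
    - {"claw":1,"offset":[0,0,0],"rot":[0,0,0]}

```text
clock: 8.12
tcp_pos: [0.5917, 0.1603, 0.1141]
tool_rot: [-0.286, -3.125, 0.006]
ft_force: [0.4, -1.0, -0.8]
gripper_width: 0.0235
```

```bash
cat >> h.py <<'E'
BZ=-.0264
def check(S=None,save=None):
    S=S or grab_frame("scene"); s=get_state(); R=Ro.from_rotvec(s["tool_rot"]).as_matrix(); yaw=np.arctan2(-R[0,1],R[1,1])
    if save: cv2.imwrite(save,S["frame"])
    t=s["tcp_pos"]; z=t[2]+BZ
    p,n,r=board(S,S,[t[0],t[1],z,yaw],z,(1,),4)
    print("tcp",np.round(t,4),"yaw",round(yaw,4),"z",round(z,4),"board",np.round(p,4),"d",np.round((p[:2]-t[:2])*1e3,1),n,r); return p
E
python3 -c "
from h import *
go(.5945,.1605,.115,-.187)
check(save='pics/s4.png')
T=grab_frame('top');cv2.imwrite('pics/t4.png',T['frame'])
t=T['frame'];s=cv2.imread('pics/s4.png')
r=lambda a:cv2.resize(a,(400,400),interpolation=cv2.INTER_CUBIC)
cv2.imwrite('pics/e.png',np.hstack([r(t[140:240,175:275]),r(s[140:240,285:385])]))"
```

```text
t 8.12 tcp [0.5917 0.1603 0.1141] F [ 0.4 -1.  -0.8] w 0.0235
shift cm [-0.27  0.07 -0.09] len 0.3 rot [-0.24 -0.2   0.25]
tcp [0.5917 0.1599 0.1144] yaw -0.1832 z 0.088 board [ 0.5934  0.1563  0.088  -0.1352] d [ 1.7 -3.6] [2] [-0.1  0.1  0.1 -0.1]
```

View pics/e.png

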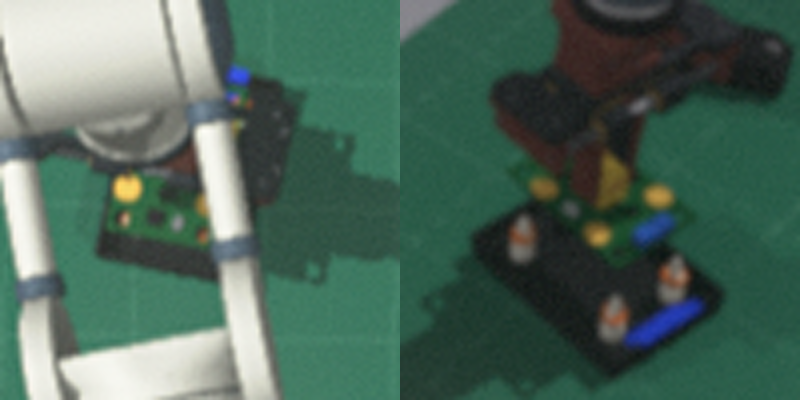

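```bash
python3 - <<'E'
from h import *
T=grab_frame("top");S=grab_frame("scene")
s=get_state();t=s["tcp_pos"]
p=[t[0],t[1],t[2]+BZ,-.185]
print(t)
for f,n in((T,"top"),(S,"scene")):
    print(n,"spots",proj(f,world(p,PR)).round(1).tolist(),"holes",proj(f,world(p,H)).round(1).tolist())
    for v in(90,130):
        b=blobs(f,(15,100,v),(26,255,255),5); c=proj(f,[t])[0]
        print(v,b[np.linalg.norm(b[:,:2]-c,axis=1)<40].round(1).tolist())
E
```

```text
[0.59221289 0.15987736 0.11592716]
top spots [[210.9, 166.8], [231.2, 170.9], [206.7, 185.6], [227.2, 189.7]] holes [[212.6, 159.7], [232.9, 163.7], [205.2, 193.2], [225.6, 197.3]]
90 [[206.2, 186.4, 37.4], [225.0, 190.7, 7.5]]
130 [[206.3, 186.5, 35.7], [225.2, 191.0, 6.1]]
scene spots [[349.6, 188.0], [334.2, 197.3], [336.4, 177.2], [321.0, 186.1]] holes [[354.8, 193.1], [339.4, 202.5], [331.2, 173.9], [315.9, 182.6]]
90 [[337.6, 184.1, 48.4], [320.6, 186.6, 17.5], [349.2, 188.4, 25.3], [334.1, 198.1, 23.7]]
130 [[349.2, 188.4, 19.7], [334.7, 198.4, 12.0]]
```

```bash
cat >> h.py <<'E'
HP=np.array([.59495,.16089,.0260,-.1865])   # housing seat frame as the two cameras see it
def rel(save=None):
    T=grab_frame("top");S=grab_frame("scene");s=get_state();t=s["tcp_pos"]
    if save: cv2.imwrite(save+"t.png",T["frame"]);cv2.imwrite(save+"s.png",S["frame"])
    R=Ro.from_rotvec(s["tool_rot"]).as_matrix(); yaw=np.arctan2(-R[0,1],R[1,1]); p=np.r_[t[:2],t[2]+BZ-.0037,yaw]
    o=[]
    for f,a in((T,25),(S,14)):
        b=blobs(f,(15,100,90),(26,255,255),a); b=b[b[:,2]<46]; o.append((f,PR,b))
    q,n,r=fit(o,p,None,2); d=q-HP; c,sn=np.cos(HP[3]),np.sin(HP[3])
    print("tcp",t.round(4),"yaw",round(yaw,4),"board",q.round(4),n,r)
    print("board rel housing seat, mm: x %.1f y %.1f z %.1f yaw %.2f deg"%(1e3*(c*d[0]+sn*d[1]),1e3*(-sn*d[0]+c*d[1]),1e3*d[2],np.degrees(d[3])))
    print("tilt",R[:,2].round(4)); go(t[0]-d[0],t[1]-d[1],t[2],yaw-d[3])
E
python3 -c "
from h import *
rel();rel()"
```

```text
tcp [0.5923 0.1601 0.1161] yaw -0.1837 board [ 0.5908  0.1618  0.0858 -0.1821] [1, 3] [ 0.1  0.1  0.1  0.1 -0.2 -0.2  0.2  0.1]
board rel housing seat, mm: x -4.2 y 0.1 z 59.8 yaw 0.25 deg
tilt [-0.0011 -0.0026 -1.    ]
t 8.42 tcp [0.5923 0.1601 0.1161] F [ 0.7  0.  -1.8] w 0.0239
shift cm [-0.42 -0.01 -0.  ] len 0.4 rot [-0.16 -0.03  0.25]
tcp [0.5923 0.1604 0.1159] yaw -0.1833 board [ 0.591   0.1618  0.0859 -0.1843] [1, 3] [ 0.1  0.1  0.2  0.1 -0.1 -0.2  0.1  0.1]
board rel housing seat, mm: x -4.1 y 0.2 z 59.9 yaw 0.13 deg
tilt [-0.0014 -0.0026 -1.    ]
t 8.52 tcp [0.5923 0.1604 0.1159] F [-0.   1.5 -1.2] w 0.0236
shift cm [-0.41 -0.02 -0.  ] len 0.4 rot [-0.16 -0.05  0.13]
```

Emit:
drive_tool:
  rows:
    - {"claw":1,"offset":[-0.4,0,1],"rot":[-0.1,0,0.1]}
    - {"claw":1,"offset":[0,0,1],"rot":[0,0,0]}
    - {"claw":1,"offset":[0,0,0.6],"rot":[0,0,0]}
    - {"claw":1,"offset":[0,0,0],"rot":[0,0,0]}
    - {"claw":1,"offset":[0,0,0],"rot":[0,0,0]}

```text
clock: 8.93
tcp_pos: [0.5964, 0.1589, 0.087]
tool_rot: [-0.292, -3.127, 0.001]
ft_force: [0.9, 0.4, -1.0]
gripper_width: 0.0236
```

```bash
python3 -c "
from h import *
rel();rel('pics/5')
t=cv2.imread('pics/5t.png');s=cv2.imread('pics/5s.png')
r=lambda a:cv2.resize(a,(400,400),interpolation=cv2.INTER_CUBIC)
cv2.imwrite('pics/f.png',np.hstack([r(t[150:220,185:255]),r(s[160:230,300:370])]))"
```

```text
tcp [0.5965 0.1589 0.0873] yaw -0.186 board [ 0.595   0.1606  0.0563 -0.1903] [1, 3] [ 0.1  0.1  0.2  0.1 -0.2 -0.2  0.2  0.1]
board rel housing seat, mm: x 0.1 y -0.3 z 30.3 yaw -0.22 deg
tilt [-6.e-04 -8.e-04 -1.e+00]
t 9.03 tcp [0.5965 0.1589 0.0873] F [-0.3 -0.2 -1. ] w 0.0241
shift cm [ 0.01  0.03 -0.  ] len 0.0 rot [-0.05 -0.03 -0.22]
tcp [0.5969 0.159  0.0883] yaw -0.186 board [ 0.5955  0.1609  0.0574 -0.1856] [1, 3] [ 0.1  0.1  0.1  0.  -0.1 -0.1  0.1  0.1]
board rel housing seat, mm: x 0.6 y 0.1 z 31.4 yaw 0.05 deg
tilt [ 1.e-03 -4.e-04 -1.e+00]
t 9.13 tcp [0.5969 0.159  0.0883] F [ 0.3  0.4 -1.3] w 0.0241
shift cm [ 0.06 -0.01 -0.  ] len 0.1 rot [-0.01  0.06  0.05]
```

View pics/f.png

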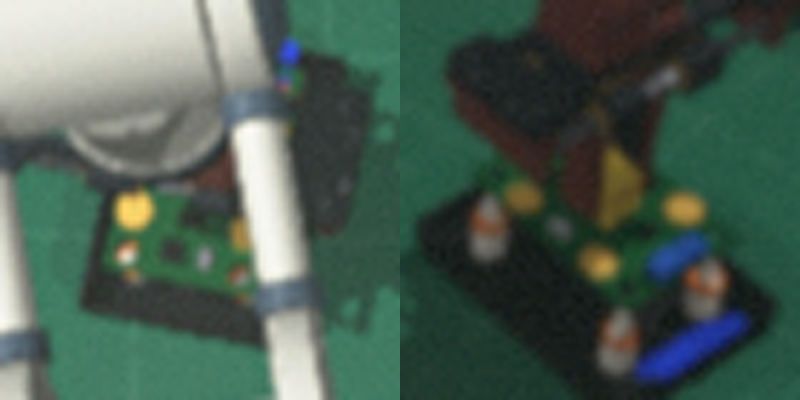

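Emit:
drive_tool:
  rows:
    - {"claw":1,"offset":[0.05,0,0.6],"rot":[0,0,0]}
    - {"claw":1,"offset":[0,0,0.5],"rot":[0,0,0]}
    - {"claw":1,"offset":[0,0,0.2],"rot":[0,0,0]}
    - {"claw":1,"offset":[0,0,0.05],"rot":[0,0,0]}

```text
clock: 9.47
tcp_pos: [0.5971, 0.1595, 0.0749]
tool_rot: [0.291, 3.125, 0.001]
ft_force: [-0.3, -0.0, -0.6]
gripper_width: 0.0238
```

```bash
python3 -c "
from h import *
rel()
go(.5964,.159,.07,-.1865)"
```

```text
tcp [0.5972 0.1595 0.0752] yaw -0.1857 board [ 0.5959  0.1616  0.0443 -0.1874] [1, 3] [ 0.1  0.1  0.1  0.1 -0.1 -0.1  0.1  0. ]
board rel housing seat, mm: x 0.8 y 0.9 z 18.3 yaw -0.05 deg
tilt [ 3.7e-03  2.0e-04 -1.0e+00]
t 9.57 tcp [0.5972 0.1595 0.0752] F [-0.3 -0.1 -1.3] w 0.0238
shift cm [ 0.08 -0.09 -0.  ] len 0.1 rot [ 0.05  0.21 -0.05]
t 9.57 tcp [0.5972 0.1595 0.0752] F [-0.3 -0.1 -1.3] w 0.0238
shift cm [ 0.07 -0.06  0.52] len 0.5 rot [0.05 0.21 0.05]
```

Now down around the posts in small steps.

Emit:
drive_tool:
  rows:
    - {"claw":1,"offset":[0.08,-0.08,0.2],"rot":[0,0.2,0]}
    - {"claw":1,"offset":[0,0,0.2],"rot":[0,0,0]}
    - {"claw":1,"offset":[0,0,0.2],"rot":[0,0,0]}

```text
clock: 9.82
tcp_pos: [0.5966, 0.1589, 0.0697]
tool_rot: [0.291, 3.127, 0.002]
ft_force: [0.7, 0.7, -1.4]
gripper_width: 0.0238
```

```bash
python3 -c "
from h import *
rel()"
```

```text
tcp [0.5963 0.1588 0.0692] yaw -0.1857 board [ 0.5953  0.1607  0.0387 -0.1846] [1, 3] [ 0.1  0.1  0.1  0.  -0.2 -0.3  0.3  0.2]
board rel housing seat, mm: x 0.4 y -0.1 z 12.7 yaw 0.11 deg
tilt [ 4.e-04  9.e-04 -1.e+00]
t 9.92 tcp [0.5963 0.1588 0.0692] F [-0.1  0.5 -0.9] w 0.0238
shift cm [0.04 0.01 0.  ] len 0.0 rot [0.06 0.01 0.11]
```

Emit:
drive_tool:
  rows:
    - {"claw":1,"offset":[0.02,0,0.2],"rot":[0,0,0]}
    - {"claw":1,"offset":[0,0,0.2],"rot":[0,0,0]}
    - {"claw":1,"offset":[0,0,0.1],"rot":[0,0,0]}

```text
clock: 10.17
tcp_pos: [0.5963, 0.1589, 0.0641]
tool_rot: [0.291, 3.127, 0.002]
ft_force: [-0.6, 0.2, -1.3]
gripper_width: 0.0235
```

Emit:
drive_tool:
  rows:
    - {"claw":1,"offset":[0,0,0.1],"rot":[0,0,0]}
    - {"claw":1,"offset":[0,0,0.1],"rot":[0,0,0]}

```text
clock: 10.33
tcp_pos: [0.5963, 0.1589, 0.0619]
tool_rot: [0.291, 3.127, 0.002]
ft_force: [0.3, 0.4, 1.5]
gripper_width: 0.0239
```

```bash
python3 -c "
from h import *
rel()"
```

```text
tcp [0.5964 0.1589 0.062 ] yaw -0.1857 board [ 0.5948  0.1609  0.0316 -0.1864] [1, 3] [ 0.1  0.1 -0.1  0.1 -0.1 -0.3  0.3  0.2]
board rel housing seat, mm: x -0.1 y -0.0 z 5.6 yaw 0.01 deg
tilt [ 0.0013  0.0012 -1.    ]
t 10.43 tcp [0.5964 0.1589 0.062 ] F [ 0.8  0.  -1.2] w 0.024
shift cm [-0.01  0.    0.  ] len 0.0 rot [0.08 0.06 0.01]
```

Emit:
drive_tool:
  rows:
    - {"claw":1,"offset":[0,0,0.05],"rot":[0,0,0]}
    - {"claw":0.5,"offset":[0,0,0],"rot":[0,0,0]}
    - {"claw":0.5,"offset":[0,0,0],"rot":[0,0,0]}
    - {"claw":0.5,"offset":[0,0,0],"rot":[0,0,0]}
    - {"claw":0.5,"offset":[0,0,0],"rot":[0,0,0]}

```text
clock: 10.85
tcp_pos: [0.5968, 0.159, 0.0625]
tool_rot: [0.291, 3.126, 0.003]
ft_force: [0.3, 0.3, 0.6]
gripper_width: 0.0435
```

Emit:
drive_tool:
  rows:
    - {"claw":0.5,"offset":[0,0,-1],"rot":[0,0,0]}
    - {"claw":0.5,"offset":[0,0,-2],"rot":[0,0,0]}
    - {"claw":0.5,"offset":[0,0,-2],"rot":[0,0,0]}
    - {"claw":1,"offset":[0,0,0],"rot":[0,0,0]}
    - {"claw":1,"offset":[0,0,0],"rot":[0,0,0]}

```text
clock: 11.27
tcp_pos: [0.5961, 0.1588, 0.1151]
tool_rot: [0.291, 3.127, 0.002]
ft_force: [-0.4, 0.6, -0.4]
gripper_width: 0.0344
```

```bash
cat >> h.py <<'E'
HT=np.array([.5964,.1589,-.1865])  # housing centre in robot (TCP) coordinates
def bh(save=None,v=90):
    "board against housing from the pictures alone"
    T=grab_frame("top");S=grab_frame("scene")
    if save: cv2.imwrite(save+"t.png",T["frame"]);cv2.imwrite(save+"s.png",S["frame"])
    o=[(f,PR,(lambda b:b[b[:,2]<46])(blobs(f,(15,100,v),(26,255,255),a))) for f,a in((T,25),(S,14))]
    q,n,r=fit(o,np.r_[HP[:2],HP[2]+.003,HP[3]],None,2.5); d=q-HP; c,sn=np.cos(HP[3]),np.sin(HP[3])
    print("rel mm: x %.1f y %.1f z %.1f yaw %.2f"%(1e3*(c*d[0]+sn*d[1]),1e3*(-sn*d[0]+c*d[1]),1e3*d[2],np.degrees(d[3])),n,r)
def spot(i,z): w=world([HT[0],HT[1],0,HT[2]],PR)[i]; return go(w[0],w[1],z,HT[2])
E
python3 -c "
from h import *
bh('pics/6')
for i in range(4): spot(i,.1)
t=cv2.imread('pics/6t.png');s=cv2.imread('pics/6s.png')
r=lambda a:cv2.resize(a,(400,400),interpolation=cv2.INTER_CUBIC)
cv2.imwrite('pics/g.png',np.hstack([r(t[150:220,185:255]),r(s[160:230,300:370])]))"
```

```text
rel mm: x -0.1 y -0.0 z 5.4 yaw -0.39 [1, 3] [ 0.1  0.1 -0.1  0.2  0.1 -0.1  0.2 -0.1]
t 11.37 tcp [0.596  0.1588 0.1147] F [ 0.9  0.1 -0.2] w 0.0262
shift cm [-2.84  3.01  1.48] len 4.4 rot [0.07 0.03 0.05]
t 11.37 tcp [0.596  0.1588 0.1147] F [ 0.9  0.1 -0.2] w 0.0262
shift cm [-2.83 -2.99  1.47] len 4.4 rot [0.07 0.03 0.05]
t 11.37 tcp [0.596  0.1588 0.1147] F [ 0.9  0.1 -0.2] w 0.0262
shift cm [2.76 3.02 1.48] len 4.4 rot [0.07 0.03 0.05]
t 11.37 tcp [0.596  0.1588 0.1147] F [ 0.9  0.1 -0.2] w 0.0262
shift cm [ 2.77 -2.98  1.47] len 4.3 rot [0.07 0.03 0.05]
```

View pics/g.png

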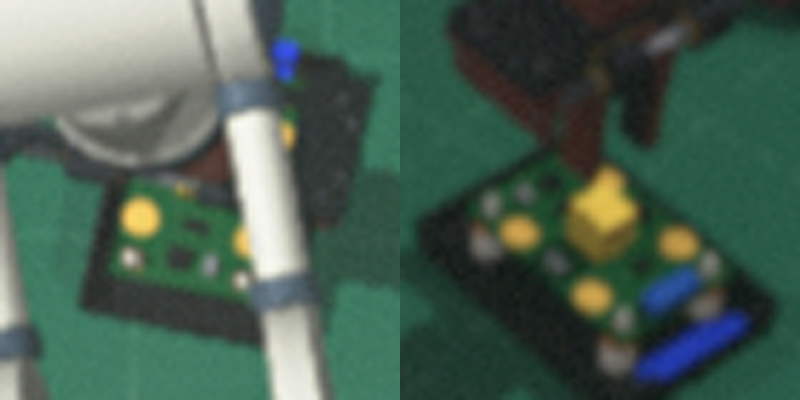

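Emit:
drive_tool:
  rows:
    - {"claw":1,"offset":[-2.8,3.0,0],"rot":[0,0,0]}
    - {"claw":1,"offset":[0,0,1.2],"rot":[0,0,0]}
    - {"claw":1,"offset":[0,0,1],"rot":[0,0,0]}
    - {"claw":1,"offset":[0,0,0.5],"rot":[0,0,0]}
    - {"claw":1,"offset":[0,0,0],"rot":[0,0,0]}

```text
clock: 11.78
tcp_pos: [0.6238, 0.182, 0.0712]
tool_rot: [-0.29, -3.107, 0.01]
ft_force: [-0.1, -0.6, -0.7]
gripper_width: -0.0002
```

```bash
python3 -c "
from h import *
spot(0,.0575)"
```

```text
t 11.78 tcp [0.6238 0.182  0.0712] F [-0.1 -0.6 -0.7] w -0.0002
shift cm [-0.57  0.24  1.36] len 1.5 rot [-0.49 -1.17  0.01]
```

Emit:
drive_tool:
  rows:
    - {"claw":1,"offset":[-0.55,0.25,0.4],"rot":[-0.5,-1.1,0]}
    - {"claw":1,"offset":[0,0,0],"rot":[0,0,0]}
    - {"claw":1,"offset":[0,0,0.3],"rot":[0,0,0]}
    - {"claw":1,"offset":[0,0,0],"rot":[0,0,0]}

```text
clock: 12.12
tcp_pos: [0.6277, 0.1822, 0.0648]
tool_rot: [-0.294, -3.127, -0.0]
ft_force: [0.5, -0.4, -0.2]
gripper_width: 0.0005
```

```bash
python3 -c "
from h import *
spot(0,.0575)"
```

```text
t 12.12 tcp [0.6277 0.1822 0.0648] F [ 0.5 -0.4 -0.2] w 0.0005
shift cm [-0.16  0.13  0.73] len 0.8 rot [ 0.   -0.07 -0.04]
```

Emit:
drive_tool:
  rows:
    - {"claw":1,"offset":[-0.15,0.13,0.3],"rot":[0,0,0]}
    - {"claw":1,"offset":[0,0,0.3],"rot":[0,0,0]}
    - {"claw":1,"offset":[0,0,0.1],"rot":[0,0,0]}

```text
clock: 12.37
tcp_pos: [0.63, 0.1831, 0.0603]
tool_rot: [0.294, 3.126, 0.002]
ft_force: [1.0, 0.4, 0.4]
gripper_width: 0.0003
```

Emit:
drive_tool:
  rows:
    - {"claw":1,"offset":[0,0,0.1],"rot":[0,0,0]}

```text
clock: 12.45
tcp_pos: [0.6301, 0.1831, 0.0595]
tool_rot: [0.294, 3.125, 0.002]
ft_force: [0.2, -0.4, -0.6]
gripper_width: 0.0004
```

Emit:
drive_tool:
  rows:
    - {"claw":1,"offset":[0,0,0.1],"rot":[0,0,0]}

```text
clock: 12.53
tcp_pos: [0.6302, 0.1831, 0.0585]
tool_rot: [0.294, 3.125, 0.002]
ft_force: [-0.2, -0.1, -0.1]
gripper_width: 0.0007
```

Emit:
drive_tool:
  rows:
    - {"claw":1,"offset":[0,0,0.1],"rot":[0,0,0]}

```text
clock: 12.62
tcp_pos: [0.6302, 0.1832, 0.0576]
tool_rot: [0.294, 3.125, 0.003]
ft_force: [1.0, -0.1, 0.3]
gripper_width: 0.0004
```

Emit:
drive_tool:
  rows:
    - {"claw":1,"offset":[0,0,0.1],"rot":[0,0,0]}

```text
clock: 12.7
tcp_pos: [0.6302, 0.1832, 0.0565]
tool_rot: [0.294, 3.125, 0.002]
ft_force: [0.2, 0.2, 0.3]
gripper_width: 0.0007
```

Emit:
drive_tool:
  rows:
    - {"claw":1,"offset":[0,0,0.1],"rot":[0,0,0]}

```text
clock: 12.78
tcp_pos: [0.6303, 0.1832, 0.0555]
tool_rot: [0.294, 3.125, 0.003]
ft_force: [0.3, -0.6, 3.0]
gripper_width: 0.0007
```

Emit:
drive_tool:
  rows:
    - {"claw":1,"offset":[0,0,0.1],"rot":[0,0,0]}

```text
clock: 12.87
tcp_pos: [0.6305, 0.1832, 0.055]
tool_rot: [0.294, 3.124, 0.003]
ft_force: [-0.7, -0.2, 4.5]
gripper_width: 0.0002
```

Emit:
drive_tool:
  rows:
    - {"claw":1,"offset":[0,0,0.1],"rot":[0,0,0]}

```text
clock: 12.95
tcp_pos: [0.6307, 0.1833, 0.0546]
tool_rot: [0.294, 3.123, 0.003]
ft_force: [-1.4, -0.5, 5.2]
gripper_width: 0.0003
```

Emit:
drive_tool:
  rows:
    - {"claw":1,"offset":[0.03,0,0.12],"rot":[0,0.1,0]}

```text
clock: 13.03
tcp_pos: [0.6308, 0.1834, 0.0544]
tool_rot: [0.294, 3.124, 0.004]
ft_force: [-1.8, -0.8, 5.4]
gripper_width: 0.0001
```

Emit:
drive_tool:
  rows:
    - {"claw":1,"offset":[0.03,0,0.12],"rot":[0,0.1,0]}

```text
clock: 13.12
tcp_pos: [0.6309, 0.1835, 0.0541]
tool_rot: [0.294, 3.124, 0.005]
ft_force: [-1.7, -1.3, 5.9]
gripper_width: 0.0005
```

Emit:
drive_tool:
  rows:
    - {"claw":1,"offset":[0.03,0,0.12],"rot":[0,0.1,0]}

```text
clock: 13.2
tcp_pos: [0.631, 0.1835, 0.0541]
tool_rot: [0.294, 3.125, 0.005]
ft_force: [-2.1, -0.6, 6.9]
gripper_width: 0.0001
```

Emit:
drive_tool:
  rows:
    - {"claw":1,"offset":[0.03,0,0.12],"rot":[0,0.1,0]}

```text
clock: 13.28
tcp_pos: [0.6311, 0.1834, 0.054]
tool_rot: [0.294, 3.125, 0.006]
ft_force: [-2.4, -1.8, 5.9]
gripper_width: 0.0005
```

Emit:
drive_tool:
  rows:
    - {"claw":1,"offset":[0.06,0.02,0.16],"rot":[0,0,0]}

```text
clock: 13.37
tcp_pos: [0.6311, 0.1835, 0.0539]
tool_rot: [0.294, 3.124, 0.006]
ft_force: [-1.4, -1.6, 8.3]
gripper_width: 0.0001
```

Emit:
drive_tool:
  rows:
    - {"claw":1,"offset":[0.06,0.02,0.18],"rot":[0,0,0]}

```text
clock: 13.45
tcp_pos: [0.6312, 0.1836, 0.0538]
tool_rot: [0.295, 3.121, 0.006]
ft_force: [-1.6, -2.4, 9.8]
gripper_width: 0.0005
```

Emit:
drive_tool:
  rows:
    - {"claw":1,"offset":[0.06,0.02,0.2],"rot":[0,0,0]}

```text
clock: 13.53
tcp_pos: [0.6313, 0.1836, 0.0536]
tool_rot: [0.295, 3.119, 0.006]
ft_force: [-0.3, -1.5, 5.6]
gripper_width: 0.0006
```

Emit:
drive_tool:
  rows:
    - {"claw":1,"offset":[0,0,0.15],"rot":[0,0,0]}

```text
clock: 13.62
tcp_pos: [0.6315, 0.1836, 0.0531]
tool_rot: [0.295, 3.118, 0.006]
ft_force: [-3.0, 0.5, 5.7]
gripper_width: 0.0004
```

Emit:
drive_tool:
  rows:
    - {"claw":1,"offset":[0,0,0.15],"rot":[0,0,0]}

```text
clock: 13.7
tcp_pos: [0.6316, 0.1837, 0.0528]
tool_rot: [0.295, 3.118, 0.007]
ft_force: [-4.1, -0.2, 8.0]
gripper_width: 0.0006
```

Emit:
drive_tool:
  rows:
    - {"claw":1,"offset":[0,0,0.15],"rot":[0,0,0]}

```text
clock: 13.78
tcp_pos: [0.6316, 0.1837, 0.0527]
tool_rot: [0.295, 3.117, 0.007]
ft_force: [-3.7, -0.2, 8.1]
gripper_width: 0.0004
```

Emit:
drive_tool:
  rows:
    - {"claw":1,"offset":[0.05,0,0.18],"rot":[0,0.2,0]}

```text
clock: 13.87
tcp_pos: [0.6315, 0.1837, 0.0525]
tool_rot: [0.295, 3.119, 0.008]
ft_force: [-2.1, -0.4, 9.5]
gripper_width: 0.0009
```

Emit:
drive_tool:
  rows:
    - {"claw":1,"offset":[0.05,0,0.2],"rot":[0,0.2,0]}

```text
clock: 13.95
tcp_pos: [0.6316, 0.1837, 0.0525]
tool_rot: [0.295, 3.121, 0.009]
ft_force: [-3.0, -1.6, 9.6]
gripper_width: 0.0004
```

Emit:
drive_tool:
  rows:
    - {"claw":1,"offset":[0.05,0,0.22],"rot":[0,0.2,0]}

```text
clock: 14.03
tcp_pos: [0.6317, 0.1837, 0.0523]
tool_rot: [0.295, 3.122, 0.01]
ft_force: [-2.2, -1.6, 10.8]
gripper_width: 0.0004
```

Emit:
drive_tool:
  rows:
    - {"claw":1,"offset":[0.05,0,0.22],"rot":[0,0,0]}

```text
clock: 14.12
tcp_pos: [0.6317, 0.1837, 0.0522]
tool_rot: [0.296, 3.121, 0.01]
ft_force: [-3.3, -1.3, 10.9]
gripper_width: 0.0004
```

Emit:
drive_tool:
  rows:
    - {"claw":1,"offset":[0.05,0,0.24],"rot":[0,0,0]}

```text
clock: 14.2
tcp_pos: [0.6317, 0.1837, 0.0519]
tool_rot: [0.295, 3.119, 0.01]
ft_force: [-4.0, -2.2, 11.6]
gripper_width: 0.0004
```

```bash
python3 -c "
from h import *
spot(0,.05)
bh('pics/7')"
```

```text
t 14.2 tcp [0.6317 0.1837 0.0519] F [-4.  -2.2 11.6] w 0.0004
shift cm [ 0.2  -0.1   0.19] len 0.3 rot [ 0.43  0.46 -0.14]
rel mm: x 0.9 y 0.7 z 5.5 yaw -0.55 [1, 2] [ 0.  -0.  -0.1 -0.1  0.1  0.1]
```

Emit:
drive_tool:
  rows:
    - {"claw":1,"offset":[0.05,0,0.25],"rot":[0,0,0]}

```text
clock: 14.38
tcp_pos: [0.6317, 0.1837, 0.0519]
tool_rot: [0.296, 3.117, 0.011]
ft_force: [-4.3, -1.5, 10.9]
gripper_width: 0.0005
```

Emit:
drive_tool:
  rows:
    - {"claw":1,"offset":[0.05,0,0.26],"rot":[0,0,0]}

```text
clock: 14.47
tcp_pos: [0.6317, 0.1837, 0.0518]
tool_rot: [0.296, 3.115, 0.011]
ft_force: [-4.7, -1.7, 11.4]
gripper_width: 0.0009
```

Emit:
drive_tool:
  rows:
    - {"claw":1,"offset":[0,0,-0.3],"rot":[0,0.3,0]}
    - {"claw":1,"offset":[0,0,-1],"rot":[0,0.2,0]}
    - {"claw":1,"offset":[0,0,-2.5],"rot":[0.3,0,0]}
    - {"claw":1,"offset":[0,0,-1],"rot":[0,0,0]}
    - {"claw":1,"offset":[0,0,0],"rot":[0,0,0]}

```text
clock: 14.88
tcp_pos: [0.6307, 0.1831, 0.1011]
tool_rot: [0.297, 3.127, 0.003]
ft_force: [0.2, 0.1, 0.2]
gripper_width: 0.0007
```

```bash
python3 -c "
from h import *
spot(1,.0575)
spot(3,.0575)
bh('pics/8')
t=cv2.imread('pics/8t.png');s=cv2.imread('pics/8s.png')
r=lambda a:cv2.resize(a,(400,400),interpolation=cv2.INTER_CUBIC)
cv2.imwrite('pics/i.png',np.hstack([r(cv2.imread('pics/6s.png')[165:225,305:365]),r(s[165:225,305:365])]))"
```

```text
t 14.88 tcp [0.6307 0.1831 0.1011] F [0.2 0.1 0.2] w 0.0007
shift cm [ 0.1  -6.02  4.34] len 7.4 rot [ 0.12  0.01 -0.16]
t 14.88 tcp [0.6307 0.1831 0.1011] F [0.2 0.1 0.2] w 0.0007
shift cm [ 5.7  -6.04  4.34] len 9.4 rot [ 0.12  0.01 -0.16]
rel mm: x -0.1 y -0.0 z 5.5 yaw -0.30 [1, 3] [ 0.1  0.1 -0.1  0.2  0.1 -0.   0.2 -0.2]
```

View pics/i.png

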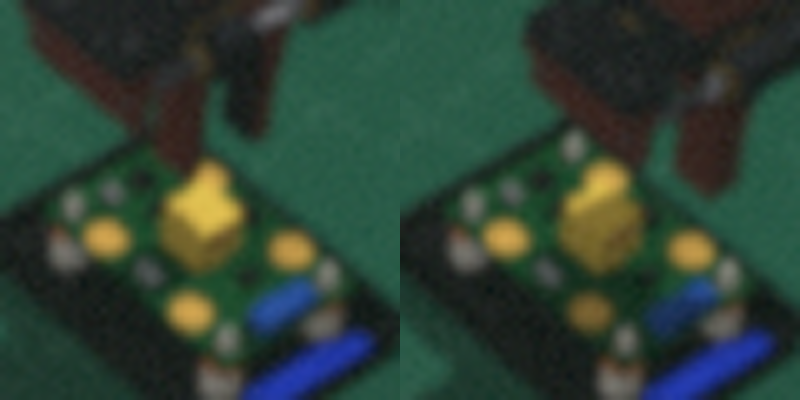

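Emit:
drive_tool:
  rows:
    - {"claw":1,"offset":[0.1,0,1.5],"rot":[0,0,0]}
    - {"claw":1,"offset":[0,0,1.5],"rot":[0,0,0]}
    - {"claw":1,"offset":[0,0,0.5],"rot":[0,0,0]}
    - {"claw":1,"offset":[0,0,0],"rot":[0,0,0]}

```text
clock: 15.32
tcp_pos: [0.628, 0.183, 0.0591]
tool_rot: [-0.297, -3.123, -0.001]
ft_force: [-0.1, -1.0, 0.2]
gripper_width: 0.0004
```

```bash
python3 -c "
from h import *
spot(0,.0575)"
```

```text
t 15.32 tcp [0.628  0.183  0.0591] F [-0.1 -1.   0.2] w 0.0004
shift cm [-0.15  0.05  0.15] len 0.2 rot [ 0.02 -0.27 -0.16]
```

Emit:
drive_tool:
  rows:
    - {"claw":1,"offset":[-0.1,0,0.15],"rot":[0,-0.2,0]}
    - {"claw":1,"offset":[0,0,0.15],"rot":[0,0,0]}
    - {"claw":1,"offset":[0,0,0.2],"rot":[0,0,0]}
    - {"claw":1,"offset":[0,0,0.2],"rot":[0,0,0]}

```text
clock: 15.65
tcp_pos: [0.6295, 0.1829, 0.0537]
tool_rot: [0.297, 3.127, 0.001]
ft_force: [-3.4, -1.4, 7.2]
gripper_width: 0.0004
```

Emit:
drive_tool:
  rows:
    - {"claw":1,"offset":[0.04,0,0.22],"rot":[0,0.1,0]}
    - {"claw":1,"offset":[0.04,0,0.23],"rot":[0,0.1,0]}

```text
clock: 15.82
tcp_pos: [0.6298, 0.183, 0.0533]
tool_rot: [0.297, 3.127, 0.003]
ft_force: [-2.6, 0.6, 5.9]
gripper_width: 0.0009
```

Emit:
drive_tool:
  rows:
    - {"claw":1,"offset":[0.04,0,0.23],"rot":[0,0.1,0]}
    - {"claw":1,"offset":[0.04,0,0.25],"rot":[0,0.1,0]}

```text
clock: 15.98
tcp_pos: [0.6299, 0.1831, 0.0527]
tool_rot: [0.297, 3.127, 0.004]
ft_force: [-4.6, -1.9, 9.3]
gripper_width: 0.0002
```

Emit:
drive_tool:
  rows:
    - {"claw":1,"offset":[0.04,0,0.26],"rot":[0,0.1,0]}
    - {"claw":1,"offset":[0.04,0,0.27],"rot":[0,0.1,0]}

```text
clock: 16.15
tcp_pos: [0.63, 0.1831, 0.0525]
tool_rot: [0.298, 3.127, 0.006]
ft_force: [-4.5, -0.7, 10.4]
gripper_width: 0.0007
```

Emit:
drive_tool:
  rows:
    - {"claw":1,"offset":[0.04,0,0.28],"rot":[0,0.1,0]}

```text
clock: 16.23
tcp_pos: [0.63, 0.1831, 0.0525]
tool_rot: [0.297, 3.127, 0.006]
ft_force: [-4.5, -1.9, 10.1]
gripper_width: 0.0004
```

Emit:
drive_tool:
  rows:
    - {"claw":1,"offset":[0.04,0,0.28],"rot":[0,0.1,0]}

```text
clock: 16.32
tcp_pos: [0.63, 0.1831, 0.0525]
tool_rot: [0.298, 3.126, 0.007]
ft_force: [-4.5, -1.6, 9.8]
gripper_width: 0.0006
```

Emit:
drive_tool:
  rows:
    - {"claw":1,"offset":[0.04,0,0.3],"rot":[0,0.1,0]}

```text
clock: 16.4
tcp_pos: [0.63, 0.1831, 0.0523]
tool_rot: [0.298, 3.126, 0.008]
ft_force: [-5.0, -1.8, 10.3]
gripper_width: 0.0004
```

Emit:
drive_tool:
  rows:
    - {"claw":1,"offset":[0.06,0,0.33],"rot":[0,0.1,0]}

```text
clock: 16.48
tcp_pos: [0.63, 0.1831, 0.0522]
tool_rot: [0.298, 3.126, 0.009]
ft_force: [-4.5, -2.7, 11.5]
gripper_width: 0.0005
```

Emit:
drive_tool:
  rows:
    - {"claw":1,"offset":[0.06,0,0.36],"rot":[0,0.1,0]}

```text
clock: 16.57
tcp_pos: [0.63, 0.1831, 0.0519]
tool_rot: [0.298, 3.125, 0.01]
ft_force: [-5.3, -2.5, 12.9]
gripper_width: 0.0004
```

Emit:
drive_tool:
  rows:
    - {"claw":1,"offset":[0.06,0,0.36],"rot":[0,0.1,0]}

```text
clock: 16.65
tcp_pos: [0.63, 0.1831, 0.0518]
tool_rot: [0.298, 3.124, 0.01]
ft_force: [-5.9, -2.2, 13.7]
gripper_width: 0.0003
```

Emit:
drive_tool:
  rows:
    - {"claw":1,"offset":[0.15,0,0.34],"rot":[0,0,0]}

```text
clock: 16.73
tcp_pos: [0.6298, 0.1832, 0.052]
tool_rot: [0.298, 3.12, 0.011]
ft_force: [-0.5, -2.3, 10.2]
gripper_width: 0.0006
```

Emit:
drive_tool:
  rows:
    - {"claw":1,"offset":[0.2,0.05,0.34],"rot":[0,0,0]}

```text
clock: 16.82
tcp_pos: [0.6296, 0.1833, 0.052]
tool_rot: [0.298, 3.115, 0.01]
ft_force: [0.1, -4.0, 9.5]
gripper_width: 0.0004
```

Emit:
drive_tool:
  rows:
    - {"claw":1,"offset":[0.25,0.05,0.34],"rot":[0,0,0]}

```text
clock: 16.9
tcp_pos: [0.6294, 0.1834, 0.0521]
tool_rot: [0.299, 3.108, 0.01]
ft_force: [1.4, -3.7, 9.1]
gripper_width: 0.0004
```

Emit:
drive_tool:
  rows:
    - {"claw":1,"offset":[0.15,-0.05,0.4],"rot":[0,0.4,0]}

```text
clock: 16.98
tcp_pos: [0.6294, 0.1832, 0.0519]
tool_rot: [0.299, 3.11, 0.013]
ft_force: [-2.7, -0.1, 10.9]
gripper_width: 0.0006
```

Emit:
drive_tool:
  rows:
    - {"claw":1,"offset":[0.15,-0.05,0.42],"rot":[0,0.4,0]}

```text
clock: 17.07
tcp_pos: [0.6295, 0.1832, 0.0515]
tool_rot: [0.299, 3.111, 0.016]
ft_force: [-2.0, -0.7, 10.4]
gripper_width: 0.0007
```

Emit:
drive_tool:
  rows:
    - {"claw":1,"offset":[0.15,-0.05,0.42],"rot":[0,0.4,0]}

```text
clock: 17.15
tcp_pos: [0.6295, 0.1832, 0.0513]
tool_rot: [0.3, 3.113, 0.02]
ft_force: [-3.0, -2.1, 11.7]
gripper_width: 0.0004
```

Progress: it sinks further with less side load. Continue.

Emit:
drive_tool:
  rows:
    - {"claw":1,"offset":[0.2,-0.05,0.45],"rot":[0,0.3,0]}

```text
clock: 17.23
tcp_pos: [0.6294, 0.1832, 0.0511]
tool_rot: [0.3, 3.113, 0.023]
ft_force: [-1.5, -2.0, 14.2]
gripper_width: 0.0005
```

Emit:
drive_tool:
  rows:
    - {"claw":1,"offset":[0.2,-0.05,0.45],"rot":[0,0.3,0]}

```text
clock: 17.32
tcp_pos: [0.6294, 0.1832, 0.0511]
tool_rot: [0.3, 3.112, 0.026]
ft_force: [-1.8, -1.0, 13.2]
gripper_width: 0.0008
```

Emit:
drive_tool:
  rows:
    - {"claw":1,"offset":[0.2,-0.05,0.45],"rot":[0,0.3,0]}

```text
clock: 17.4
tcp_pos: [0.6294, 0.1832, 0.0511]
tool_rot: [0.3, 3.111, 0.029]
ft_force: [-2.1, -1.7, 12.8]
gripper_width: 0.0005
```

Emit:
drive_tool:
  rows:
    - {"claw":1,"offset":[0,0,-0.1],"rot":[0,-0.3,0]}
    - {"claw":1,"offset":[0,0,-0.05],"rot":[0,0,0]}

```text
clock: 17.57
tcp_pos: [0.6308, 0.1832, 0.0564]
tool_rot: [0.299, 3.1, 0.03]
ft_force: [-0.2, 0.4, 0.1]
gripper_width: 0.0003
```

Emit:
drive_tool:
  rows:
    - {"claw":1,"offset":[0,0,-0.1],"rot":[0,0,0]}

```text
clock: 17.65
tcp_pos: [0.631, 0.1832, 0.0578]
tool_rot: [0.299, 3.1, 0.031]
ft_force: [0.8, 0.3, -0.5]
gripper_width: 0.0002
```

Emit:
drive_tool:
  rows:
    - {"claw":1,"offset":[0,0,-0.1],"rot":[0,0,0]}

```text
clock: 17.73
tcp_pos: [0.631, 0.1832, 0.0589]
tool_rot: [0.299, 3.1, 0.031]
ft_force: [-0.4, -0.7, -0.0]
gripper_width: 0.0004
```

Emit:
drive_tool:
  rows:
    - {"claw":1,"offset":[0,0,-2],"rot":[0,-0.5,0]}
    - {"claw":1,"offset":[0,0,-2.5],"rot":[0,0,0]}
    - {"claw":1,"offset":[0,0,0],"rot":[0,0,0]}

```text
clock: 17.98
tcp_pos: [0.6281, 0.1822, 0.1045]
tool_rot: [0.299, 3.095, 0.027]
ft_force: [1.2, 0.1, 1.1]
gripper_width: 0.0002
```

```bash
cat >> h.py <<'E'
def spots(save=None):
    "heights of the gold spots over their clicked height, from each spot's row in the scene picture"
    S=grab_frame("scene"); T=grab_frame("top")
    if save: cv2.imwrite(save,S["frame"])
    for f,n,a in((S,"S",14),(T,"T",25)):
        b=np.vstack([blobs(f,(15,100,v),(26,255,255),a) for v in(60,75,90)]); b=b[b[:,2]<46]
        e=proj(f,world(HP,PR+[0,0,.000])); e6=proj(f,world(HP,PR+[0,0,.006]))
        for i in range(4):
            d=b[:,:2]-(e[i]+e6[i])/2; j=np.hypot(*d.T).argmin()
            if np.hypot(*d[j])<3:
                u=e6[i]-e[i]; print(n,i,"h %.1f mm"%(6*np.dot(b[j,:2]-e[i],u)/(u@u)),"px",(b[j,:2]-e[i]).round(2),"area",b[j,2].round())
E
python3 - <<'E'
from h import *
go(.6295,.1832,.1,-.1865)
spots("pics/9s.png")
import h
s=cv2.imread("pics/6s.png");G=h.grab_frame
S=G("scene");S0=dict(S,frame=s);T0=dict(G("top"),frame=cv2.imread("pics/6t.png"))
h.grab_frame=lambda n:S0 if n=="scene" else T0
print("before");spots()
E
```

```text
t 17.98 tcp [0.6281 0.1822 0.1045] F [1.2 0.1 1.1] w 0.0002
shift cm [-0.1   0.11  0.45] len 0.5 rot [ 1.15  1.75 -0.35]
S 0 h 5.9 mm px [ 0.28 -1.37] area 29.0
S 1 h 5.2 mm px [-0.03 -1.23] area 25.0
S 3 h 4.9 mm px [-0.12 -1.17] area 29.0
T 2 h 9.6 mm px [-0.44 -0.47] area 33.0
before
S 0 h 6.1 mm px [ 0.29 -1.41] area 30.0
S 1 h 4.8 mm px [-0.07 -1.13] area 29.0
S 3 h 5.0 mm px [-0.1  -1.18] area 29.0
T 2 h 9.5 mm px [-0.44 -0.47] area 33.0
```

Emit:
drive_tool:
  rows:
    - {"claw":1,"offset":[-0.2,0.1,1],"rot":[1.1,1.7,-0.3]}
    - {"claw":1,"offset":[0,0,1.5],"rot":[0,0,0]}
    - {"claw":1,"offset":[0,0,1],"rot":[0,0,0]}
    - {"claw":1,"offset":[0,0,0.3],"rot":[0,0,0]}
    - {"claw":1,"offset":[0,0,0],"rot":[0,0,0]}

```text
clock: 18.6
tcp_pos: [0.6266, 0.1821, 0.0539]
tool_rot: [-0.292, -3.115, 0.006]
ft_force: [1.0, -0.3, 7.0]
gripper_width: 0.0006
```

```bash
cat >> h.py <<'E'
def spt(i,z,dx=1.5,dy=1):
    "as spot, moved outward by dx,dy mm"
    P=PR[i]+np.sign(PR[i])*[dx*1e-3,dy*1e-3,0]; w=world([HT[0],HT[1],0,HT[2]],[P])[0]; print(w); return go(w[0],w[1],z,HT[2])
E
python3 -c "
from h import *
spt(0,.0575)"
```

```text
[0.63113649 0.18389252 0.003     ]
t 18.6 tcp [0.6266 0.1821 0.0539] F [ 1.  -0.3  7. ] w 0.0006
shift cm [-0.41  0.26 -0.37] len 0.6 rot [-0.29 -0.71 -0.04]
```

Emit:
drive_tool:
  rows:
    - {"claw":1,"offset":[0,0,-0.3],"rot":[0,0,0]}
    - {"claw":1,"offset":[-0.4,0.25,-0.05],"rot":[-0.3,-0.7,0]}
    - {"claw":1,"offset":[0,0,0],"rot":[0,0,0]}

```text
clock: 18.85
tcp_pos: [0.6308, 0.1838, 0.0572]
tool_rot: [-0.294, -3.127, -0.0]
ft_force: [-0.1, -0.5, 0.1]
gripper_width: 0.0004
```

```bash
python3 -c "
from h import *
spt(0,.0575)"
```

```text
[0.63113649 0.18389252 0.003     ]
t 18.85 tcp [0.6308 0.1838 0.0572] F [-0.1 -0.5  0.1] w 0.0004
shift cm [-0.03  0.02 -0.03] len 0.0 rot [ 0.   -0.02 -0.05]
```

Emit:
drive_tool:
  rows:
    - {"claw":1,"offset":[0.03,0,0.2],"rot":[0,0,0]}
    - {"claw":1,"offset":[0.05,0,0.25],"rot":[0,0,0]}
    - {"claw":1,"offset":[0.08,0,0.3],"rot":[0,0.1,0]}

```text
clock: 19.1
tcp_pos: [0.6306, 0.1842, 0.0523]
tool_rot: [0.294, 3.125, 0.002]
ft_force: [0.1, -1.6, 9.8]
gripper_width: 0.0009
```

Emit:
drive_tool:
  rows:
    - {"claw":1,"offset":[0.1,0,0.35],"rot":[0,0.2,0]}
    - {"claw":1,"offset":[0.12,-0.03,0.35],"rot":[0,0.2,0]}

```text
clock: 19.27
tcp_pos: [0.6308, 0.1842, 0.0508]
tool_rot: [0.294, 3.124, 0.006]
ft_force: [-2.1, -1.1, 13.1]
gripper_width: 0.0002
```

Emit:
drive_tool:
  rows:
    - {"claw":1,"offset":[0.15,-0.03,0.4],"rot":[0,0.2,0]}

```text
clock: 19.35
tcp_pos: [0.6308, 0.1843, 0.0504]
tool_rot: [0.294, 3.123, 0.008]
ft_force: [-1.2, -1.8, 14.2]
gripper_width: 0.0006
```

Emit:
drive_tool:
  rows:
    - {"claw":1,"offset":[0.15,-0.03,0.42],"rot":[0,0.2,0]}

```text
clock: 19.43
tcp_pos: [0.6308, 0.1842, 0.0503]
tool_rot: [0.294, 3.121, 0.01]
ft_force: [-3.0, -1.3, 15.3]
gripper_width: 0.0005
```

Emit:
drive_tool:
  rows:
    - {"claw":1,"offset":[0.15,-0.03,0.42],"rot":[0,0.2,0]}

```text
clock: 19.52
tcp_pos: [0.6308, 0.1842, 0.0501]
tool_rot: [0.294, 3.119, 0.012]
ft_force: [-3.1, -1.6, 13.8]
gripper_width: 0.0001
```

Emit:
drive_tool:
  rows:
    - {"claw":1,"offset":[0.05,0,0.1],"rot":[0,0,0]}

```text
clock: 19.6
tcp_pos: [0.6309, 0.1843, 0.0514]
tool_rot: [0.294, 3.117, 0.013]
ft_force: [-0.5, -0.5, 0.0]
gripper_width: 0.0002
```

Emit:
drive_tool:
  rows:
    - {"claw":1,"offset":[0,0,0],"rot":[0,0,0]}

```text
clock: 19.68
tcp_pos: [0.6312, 0.1843, 0.0523]
tool_rot: [0.294, 3.115, 0.014]
ft_force: [-0.0, 0.4, -0.2]
gripper_width: 0.0002
```

Emit:
drive_tool:
  rows:
    - {"claw":1,"offset":[0,0,-0.03],"rot":[0,0,0]}

```text
clock: 19.77
tcp_pos: [0.6312, 0.1843, 0.0527]
tool_rot: [0.294, 3.115, 0.014]
ft_force: [-0.4, -0.2, -0.4]
gripper_width: 0.0007
```

Emit:
drive_tool:
  rows:
    - {"claw":1,"offset":[0,0,-2],"rot":[0,-0.8,0]}
    - {"claw":1,"offset":[0,0,-1],"rot":[0,0,0]}
    - {"claw":1,"offset":[0,-3,0],"rot":[0,0,0]}
    - {"claw":1,"offset":[0,-3,0],"rot":[0,0,0]}
    - {"claw":1,"offset":[0,0,0],"rot":[0,0,0]}

```text
clock: 20.18
tcp_pos: [0.6188, 0.1253, 0.0864]
tool_rot: [0.286, 3.1, 0.011]
ft_force: [0.2, -0.1, -0.3]
gripper_width: 0.0005
```

```bash
python3 -c "
from h import *
spt(1,.0575)
spots()"
```

```text
[0.6196404  0.12296765 0.003     ]
t 20.18 tcp [0.6188 0.1253 0.0864] F [ 0.2 -0.1 -0.3] w 0.0005
shift cm [-0.05 -0.25  2.89] len 2.9 rot [0.57 1.57 0.13]
S 0 h 2.4 mm px [ 0.35 -0.51] area 30.0
S 1 h 4.9 mm px [ 0.07 -1.15] area 29.0
T 2 h 9.7 mm px [-0.46 -0.47] area 32.0
T 3 h 9.9 mm px [-0.29 -0.48] area 32.0
```

Emit:
drive_tool:
  rows:
    - {"claw":1,"offset":[-0.05,-0.25,1],"rot":[0.5,1.5,0.1]}
    - {"claw":1,"offset":[0,0,0.8],"rot":[0,0,0]}
    - {"claw":1,"offset":[0,0,0.3],"rot":[0,0,0]}
    - {"claw":1,"offset":[0,0,0],"rot":[0,0,0]}

```text
clock: 20.62
tcp_pos: [0.6204, 0.1295, 0.0663]
tool_rot: [0.287, 3.124, 0.009]
ft_force: [-0.0, 0.1, 0.7]
gripper_width: 0.0005
```

```bash
python3 -c "
from h import *
spt(1,.0575)"
```

```text
[0.6196404  0.12296765 0.003     ]
t 20.62 tcp [0.6204 0.1295 0.0663] F [-0.   0.1  0.7] w 0.0005
shift cm [-0.04 -0.67  0.88] len 1.1 rot [0.37 0.2  0.19]
```

Emit:
drive_tool:
  rows:
    - {"claw":1,"offset":[-0.04,-0.65,0.2],"rot":[0.3,0.2,0.2]}
    - {"claw":1,"offset":[0,0,0.2],"rot":[0,0,0]}
    - {"claw":1,"offset":[0,0,0],"rot":[0,0,0]}

```text
clock: 20.87
tcp_pos: [0.6192, 0.1243, 0.0616]
tool_rot: [-0.29, -3.128, -0.001]
ft_force: [0.1, -0.1, -0.3]
gripper_width: 0.0005
```

```bash
python3 -c "
from h import *
spt(1,.0575)"
```

```text
[0.6196404  0.12296765 0.003     ]
t 20.87 tcp [0.6192 0.1243 0.0616] F [ 0.1 -0.1 -0.3] w 0.0005
shift cm [-0.07 -0.12  0.41] len 0.4 rot [ 0.05 -0.04  0.09]
```

Emit:
drive_tool:
  rows:
    - {"claw":1,"offset":[-0.05,-0.12,0.2],"rot":[0,0,0]}
    - {"claw":1,"offset":[0,0,0.2],"rot":[0,0,0]}
    - {"claw":1,"offset":[0.03,0,0.2],"rot":[0,0,0]}
    - {"claw":1,"offset":[0.05,0,0.25],"rot":[0,0,0]}
    - {"claw":1,"offset":[0.08,0,0.3],"rot":[0,0.1,0]}

```text
clock: 21.28
tcp_pos: [0.6194, 0.1229, 0.0521]
tool_rot: [0.29, 3.125, 0.002]
ft_force: [0.2, -0.0, 7.1]
gripper_width: 0.0008
```

Emit:
drive_tool:
  rows:
    - {"claw":1,"offset":[0.1,0,0.32],"rot":[0,0.2,0]}

```text
clock: 21.37
tcp_pos: [0.6195, 0.1229, 0.0507]
tool_rot: [0.291, 3.125, 0.003]
ft_force: [-0.9, -2.3, 10.9]
gripper_width: 0.0009
```

Emit:
drive_tool:
  rows:
    - {"claw":1,"offset":[0.12,0,0.33],"rot":[0,0.2,0]}

```text
clock: 21.45
tcp_pos: [0.6195, 0.1228, 0.0501]
tool_rot: [0.291, 3.125, 0.004]
ft_force: [-2.9, -0.2, 13.6]
gripper_width: 0.0003
```

Emit:
drive_tool:
  rows:
    - {"claw":1,"offset":[0.12,0,0.35],"rot":[0,0.2,0]}

```text
clock: 21.53
tcp_pos: [0.6195, 0.1228, 0.0497]
tool_rot: [0.291, 3.124, 0.005]
ft_force: [-3.6, -2.3, 12.3]
gripper_width: 0.0002
```

Emit:
drive_tool:
  rows:
    - {"claw":1,"offset":[0.05,0,0.12],"rot":[0,0,0]}

```text
clock: 21.62
tcp_pos: [0.6195, 0.1228, 0.0506]
tool_rot: [0.291, 3.123, 0.005]
ft_force: [-3.7, -1.1, 6.6]
gripper_width: 0.0002
```

Emit:
drive_tool:
  rows:
    - {"claw":1,"offset":[0,0,0.05],"rot":[0,0,0]}

```text
clock: 21.7
tcp_pos: [0.6197, 0.1228, 0.0512]
tool_rot: [0.291, 3.121, 0.006]
ft_force: [0.8, -0.6, 1.5]
gripper_width: 0.0004
```

Emit:
drive_tool:
  rows:
    - {"claw":1,"offset":[0,0,-2],"rot":[0,0.2,0]}
    - {"claw":1,"offset":[0,0,-1.5],"rot":[0,0.2,0]}
    - {"claw":1,"offset":[0,0,-0.5],"rot":[0,0,0]}
    - {"claw":1,"offset":[0,0,0],"rot":[0,0,0]}

```text
clock: 22.03
tcp_pos: [0.6182, 0.1228, 0.09]
tool_rot: [-0.292, -3.124, -0.006]
ft_force: [0.9, 0.5, 0.3]
gripper_width: 0.0001
```

```bash
python3 -c "
from h import *
spt(3,.0575)
spots()"
```

```text
[0.56166351 0.13390748 0.003     ]
t 22.03 tcp [0.6182 0.1228 0.09  ] F [0.9 0.5 0.3] w 0.0001
shift cm [5.75 0.04 3.27] len 6.6 rot [ 0.21 -0.27  0.02]
S 0 h 2.3 mm px [ 0.23 -0.5 ] area 30.0
S 1 h 0.4 mm px [-0.2  -0.13] area 30.0
S 3 h 0.3 mm px [-1.14 -0.18] area 18.0
T 2 h 8.6 mm px [-0.4  -0.42] area 32.0
T 3 h 5.8 mm px [-0.08 -0.34] area 30.0
```

Emit:
drive_tool:
  rows:
    - {"claw":1,"offset":[2.9,0,0],"rot":[0,0,0]}
    - {"claw":1,"offset":[2.6,0,0.5],"rot":[0,0,0]}
    - {"claw":1,"offset":[0,0,0.5],"rot":[0,0,0]}
    - {"claw":1,"offset":[0,0,0.5],"rot":[0,0,0]}
    - {"claw":1,"offset":[0,0,0],"rot":[0,0,0]}

```text
clock: 22.55
tcp_pos: [0.5592, 0.1324, 0.064]
tool_rot: [-0.291, -3.111, -0.001]
ft_force: [0.0, -0.3, -0.4]
gripper_width: 0.0006
```

```bash
python3 -c "
from h import *
spt(3,.0575)"
```

```text
[0.56166351 0.13390748 0.003     ]
t 22.55 tcp [0.5592 0.1324 0.064 ] F [ 0.  -0.3 -0.4] w 0.0006
shift cm [-0.23  0.19  0.64] len 0.7 rot [-0.06 -0.97 -0.01]
```

Emit:
drive_tool:
  rows:
    - {"claw":1,"offset":[-0.2,0.2,0.1],"rot":[0,-0.9,0]}
    - {"claw":1,"offset":[0,0,0.1],"rot":[0,0,0]}
    - {"claw":1,"offset":[0,0,0],"rot":[0,0,0]}

```text
clock: 22.8
tcp_pos: [0.5631, 0.1337, 0.0606]
tool_rot: [-0.294, -3.127, 0.002]
ft_force: [-0.3, 0.0, 0.2]
gripper_width: 0.0006
```

```bash
python3 -c "
from h import *
spt(3,.0575)"
```

```text
[0.56166351 0.13390748 0.003     ]
t 22.8 tcp [0.5631 0.1337 0.0606] F [-0.3  0.   0.2] w 0.0006
shift cm [ 0.15 -0.01  0.31] len 0.3 rot [-0.09 -0.01 -0.05]
```

Emit:
drive_tool:
  rows:
    - {"claw":1,"offset":[0.12,0,0.2],"rot":[0,0,0]}
    - {"claw":1,"offset":[0,0,0.2],"rot":[0,0,0]}
    - {"claw":1,"offset":[0.03,0,0.2],"rot":[0,0,0]}
    - {"claw":1,"offset":[0.05,0,0.25],"rot":[0,0,0]}
    - {"claw":1,"offset":[0.08,0,0.28],"rot":[0,0.1,0]}

```text
clock: 23.22
tcp_pos: [0.5631, 0.134, 0.0519]
tool_rot: [0.295, 3.124, -0.001]
ft_force: [-1.8, -1.9, 12.3]
gripper_width: 0.0006
```

Emit:
drive_tool:
  rows:
    - {"claw":1,"offset":[0.1,0,0.3],"rot":[0,0.2,0]}

```text
clock: 23.3
tcp_pos: [0.5632, 0.134, 0.0509]
tool_rot: [0.295, 3.125, 0.0]
ft_force: [-1.1, -2.6, 10.0]
gripper_width: 0.0005
```

Emit:
drive_tool:
  rows:
    - {"claw":1,"offset":[0.12,0,0.33],"rot":[0,0.2,0]}

```text
clock: 23.38
tcp_pos: [0.5632, 0.134, 0.0501]
tool_rot: [0.295, 3.125, 0.001]
ft_force: [-3.4, -3.5, 14.1]
gripper_width: 0.0003
```

Emit:
drive_tool:
  rows:
    - {"claw":1,"offset":[0.12,0,0.33],"rot":[0,0.2,0]}

```text
clock: 23.47
tcp_pos: [0.5632, 0.134, 0.0499]
tool_rot: [0.296, 3.125, 0.002]
ft_force: [-4.1, -2.0, 13.1]
gripper_width: 0.0001
```

Emit:
drive_tool:
  rows:
    - {"claw":1,"offset":[0.05,0,0.12],"rot":[0,0,0]}

```text
clock: 23.55
tcp_pos: [0.5633, 0.134, 0.0503]
tool_rot: [0.296, 3.122, 0.002]
ft_force: [-0.5, 0.5, -1.0]
gripper_width: 0.0007
```

Emit:
drive_tool:
  rows:
    - {"claw":1,"offset":[0,0,0.05],"rot":[0,0,0]}

```text
clock: 23.63
tcp_pos: [0.5636, 0.134, 0.0504]
tool_rot: [0.296, 3.121, 0.003]
ft_force: [-0.3, 0.7, 0.4]
gripper_width: 0.0006
```

Force goes to zero at 0.0503: clicked. Now spot 2.

Emit:
drive_tool:
  rows:
    - {"claw":1,"offset":[0,0,-2],"rot":[0,0.2,0]}
    - {"claw":1,"offset":[0,0,-1.3],"rot":[0,0.2,0]}
    - {"claw":1,"offset":[0,3,0],"rot":[0,0,0]}
    - {"claw":1,"offset":[0,3,0],"rot":[0,0,0]}
    - {"claw":1,"offset":[0,0,0.5],"rot":[0,0,0]}

```text
clock: 24.05
tcp_pos: [0.5753, 0.1932, 0.079]
tool_rot: [-0.303, -3.126, -0.005]
ft_force: [0.4, 0.8, 1.7]
gripper_width: 0.0005
```

Emit:
drive_tool:
  rows:
    - {"claw":1,"offset":[0,0,0.5],"rot":[0,0,0]}
    - {"claw":1,"offset":[0,0,0],"rot":[0,0,0]}

```text
clock: 24.22
tcp_pos: [0.5745, 0.1937, 0.0716]
tool_rot: [-0.299, -3.124, -0.003]
ft_force: [-0.0, 0.4, -1.2]
gripper_width: 0.0004
```

```bash
python3 -c "
from h import *
spt(2,.06)
spots()"
```

```text
[0.5731596  0.19483235 0.003     ]
t 24.22 tcp [0.5745 0.1937 0.0716] F [-0.   0.4 -1.2] w 0.0004
shift cm [0.15 0.08 1.16] len 1.2 rot [ 0.08 -0.19 -0.25]
S 0 h 1.2 mm px [ 0.29 -0.23] area 28.0
S 1 h -1.0 mm px [-0.23  0.22] area 28.0
S 3 h 0.3 mm px [-0.1  -0.07] area 22.0
```

Emit:
drive_tool:
  rows:
    - {"claw":1,"offset":[0.1,0.08,0.6],"rot":[0,-0.2,-0.2]}
    - {"claw":1,"offset":[0,0,0.3],"rot":[0,0,0]}
    - {"claw":1,"offset":[0,0,0.1],"rot":[0,0,0]}

```text
clock: 24.57
tcp_pos: [0.5738, 0.192, 0.0616]
tool_rot: [0.299, 3.126, 0.001]
ft_force: [-0.7, -0.1, 0.6]
gripper_width: 0.0002
```

```bash
python3 -c "
from h import *
spt(2,.0565)"
```

```text
[0.5731596  0.19483235 0.003     ]
t 24.57 tcp [0.5738 0.192  0.0616] F [-0.7 -0.1  0.6] w 0.0002
shift cm [0.11 0.27 0.51] len 0.6 rot [ 0.05  0.07 -0.23]
```

Emit:
drive_tool:
  rows:
    - {"claw":1,"offset":[0.1,0.27,0.15],"rot":[0,0,-0.2]}
    - {"claw":1,"offset":[0,0,0.2],"rot":[0,0,0]}
    - {"claw":1,"offset":[0,0,0.2],"rot":[0,0,0]}
    - {"claw":1,"offset":[0.04,0,0.2],"rot":[0,0,0]}
    - {"claw":1,"offset":[0.05,0,0.25],"rot":[0,0,0]}

```text
clock: 24.98
tcp_pos: [0.5724, 0.1943, 0.0508]
tool_rot: [0.295, 3.126, 0.001]
ft_force: [-0.0, 1.0, 0.9]
gripper_width: 0.0004
```

Emit:
drive_tool:
  rows:
    - {"claw":1,"offset":[0.08,0,0.3],"rot":[0,0.2,0]}

```text
clock: 25.07
tcp_pos: [0.5724, 0.1943, 0.0493]
tool_rot: [0.295, 3.127, 0.002]
ft_force: [-2.2, -2.3, 16.8]
gripper_width: 0.0005
```

Emit:
drive_tool:
  rows:
    - {"claw":1,"offset":[0.1,0,0.33],"rot":[0,0.2,0]}

```text
clock: 25.15
tcp_pos: [0.5724, 0.1943, 0.049]
tool_rot: [0.295, 3.127, 0.003]
ft_force: [-5.5, -2.7, 17.9]
gripper_width: 0.0005
```

Emit:
drive_tool:
  rows:
    - {"claw":1,"offset":[0.1,0,0.33],"rot":[0,0.2,0]}

```text
clock: 25.23
tcp_pos: [0.5724, 0.1943, 0.0493]
tool_rot: [0.295, 3.128, 0.004]
ft_force: [-5.9, -3.0, 17.1]
gripper_width: 0.0006
```

Emit:
drive_tool:
  rows:
    - {"claw":1,"offset":[0,0,-0.5],"rot":[0,0,0]}
    - {"claw":1,"offset":[0,0,-2],"rot":[0,0.2,0]}
    - {"claw":1,"offset":[0,0,-3],"rot":[0,0,0]}
    - {"claw":1,"offset":[0,0,-3],"rot":[0,0,0]}
    - {"claw":1,"offset":[0,0,-3],"rot":[0,0,0]}

```text
clock: 25.65
tcp_pos: [0.5692, 0.193, 0.1605]
tool_rot: [-0.294, -3.111, 0.003]
ft_force: [0.8, 0.2, -1.4]
gripper_width: 0.0003
```

Emit:
drive_tool:
  rows:
    - {"claw":1,"offset":[3,0,-3],"rot":[0,0,0]}
    - {"claw":1,"offset":[3,2.5,0],"rot":[0,0,0]}
    - {"claw":1,"offset":[3,2.5,0],"rot":[0,0,0]}
    - {"claw":1,"offset":[0,3.8,0],"rot":[0,0,0]}
    - {"claw":1,"offset":[0,3.8,0],"rot":[0,0,0]}

```text
clock: 26.07
tcp_pos: [0.5063, 0.3316, 0.2017]
tool_rot: [-0.312, -3.122, -0.003]
ft_force: [1.1, -0.1, 0.8]
gripper_width: 0.0006
```

Emit:
drive_tool:
  rows:
    - {"claw":1,"offset":[0,3.8,0],"rot":[0,0,0]}
    - {"claw":1,"offset":[0,3.8,0],"rot":[0,0,0]}
    - {"claw":1,"offset":[0,3.8,0],"rot":[0,0,0]}
    - {"claw":1,"offset":[0,3,0],"rot":[0,0,0]}
    - {"claw":1,"offset":[0,0,0],"rot":[0,0,0]}

```text
clock: 26.48
tcp_pos: [0.5324, 0.4859, 0.1994]
tool_rot: [-0.303, -3.121, -0.005]
ft_force: [0.7, -0.2, -0.9]
gripper_width: 0.0005
```

```bash
python3 -c "
from h import *
go(.5,.4,.2)
spots('pics/10s.png')
T,S=grab_frame('top'),grab_frame('scene')
print(board(T,S,[*HP[:2],.026,HP[3]]))
r=lambda a:cv2.resize(a,(400,400),interpolation=cv2.INTER_CUBIC)
cv2.imwrite('pics/j.png',np.hstack([r(T['frame'][150:220,185:255]),r(S['frame'][165:225,305:365])]))"
```

```text
t 26.48 tcp [0.5324 0.4859 0.1994] F [ 0.7 -0.2 -0.9] w 0.0005
shift cm [ 1.53 -9.05 -0.08] len 9.2 rot [0 0 0]
S 0 h 1.2 mm px [ 0.3  -0.23] area 29.0
S 1 h -1.0 mm px [-0.23  0.2 ] area 29.0
S 3 h -0.2 mm px [-0.23  0.03] area 27.0
T 0 h 4.8 mm px [-0.28 -0.26] area 32.0
T 1 h 1.7 mm px [ 0.08 -0.16] area 32.0
T 2 h 4.8 mm px [-0.25 -0.21] area 33.0
T 3 h 2.4 mm px [-0.03 -0.14] area 32.0
(array([ 0.5952726 ,  0.16097053,  0.02620907, -0.19110925]), [4, 3], array([ 0.2,  0.1, -0.1,  0.1,  0.1,  0. , -0. ,  0. , -0. , -0. ,  0.2,
       -0.1,  0.2,  0. ]))
```

View pics/j.png

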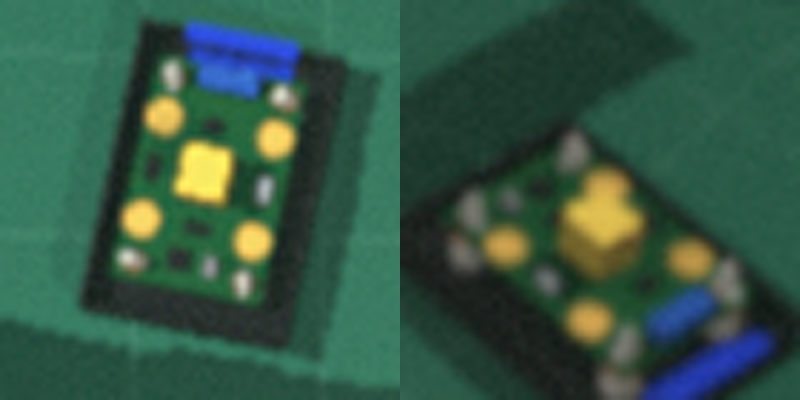

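```bash
python3 -c "
from plant import *
print(sign_off())"
```

```text
the job is handed in; nothing more can be done
None
```

I took the green board out of the tray by its coil block, lowered it onto the four standoffs with the blue connector at the blue-striped end, and pressed it down. I then pulled the arm well clear and handed the job in at about 26.5 s. The hand-in gave no verdict.

- **Posts 0, 1 and 3:** I pressed each on its own gold spot. The first two pushes on post 0 sprang back, and the third, at about 15 N, held. After these presses the fingers came free at about the seated height.
- **Post 2:** It had apparently already gone in with post 3, because the board was first touched only near full depth. That push read 17.9 N at the wrist before I backed off. It was shared between the board's supports, but I cannot measure the force on any one collar, so this is the narrowest margin.
- **Final picture check:** A flat-board fit matched all seven visible gold-spot readings from both cameras to within about 0.2 px. It put the board about 0.3 mm sideways and 0.2 mm above the seat height. Before pressing, it sat about 5.4 mm up.
- **Disagreement:** The single-spot height estimates still differed by 1–3 mm, with spot 0 reading highest. I put that down to pixel noise and camera bias, and I did not touch spot 0 again to confirm.
- **Other objects:** The arm never went near the micrometer, the mouse or the jar, but I did not measure their positions again at the end.

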